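# Tip a tray of cut tubes into the deburring bowl and start it

## Task

Load the deburring machine: carry the tray of cut tubes level to the bowl, hook the strip under its pour lip over the right-hand rim of the bowl and, with the lip still hooked there, swing the tray up and over until all three tubes have slid into the bowl. Do not bear down hard on the sprung bowl and leave the things round about alone. Then stand the empty tray back upright on the bench beside the machine, let go of it, and only now press the flat start button (not the mushroom-shaped stop) fully down and release it.

Things in the scene. Friction and masses are not known exactly. Their poses are not given: they have to be found in the camera images.
- tray: Loose tipping tray of bare sheet steel, 193 mm long (x), 123 mm wide, 98 mm high to the top of its grip, 0.4 kg, holding three tubes. Origin: centre of its underside; z up. Pour lip at the -x end, back wall at x = +87 mm, side walls at y = +-58 mm, all 52 mm above the bench. Its floor is 18.5 mm above the bench; tubes slide down it at slopes of 26 to 36 degrees.
- tray_grip (a point): Middle of the tray's grip: a fixed round wooden bar, 20 mm diameter, 117 mm long, across the tray (along its y) at x = +45 mm, 88 mm above the tray's underside, between two brackets. Any tilt of the fingers about the bar will do; the tubes' tops are 42 mm below it, the back wall's top 36 mm below and 42 mm behind. The load acts about 45 mm in front of it: a slack grip droops. Axes as tray.
- tray_lip (a point): Middle of the end of the open pour lip, x = -104 mm, 26 mm above the tray's underside. The lip rises 10 degrees from the flat floor over its last 45 mm (so tubes need 10 degrees more slope to pass it). Under it a hook strip 3 mm thick, 104 mm wide, crosses the tray at x = -77 mm and hangs down to 1 mm above the bench. Axes as tray.
- tray_hook (a point): Pivot point of the hook, mid-width, in the corner between the underside of the lip and the front (-x) face of the hook strip: x = -83.5 mm, 15.3 mm above the tray's underside, 5 mm from either face. When the tray hangs properly on the bowl this point lies on the centre line of the rim bead, with the strip outside the bowl. Axes as tray.
- tube_1_mid (a point): Centre of a cut length of plain grey tube, 90 mm long, 27 mm diameter, 70 g; its x runs along the tube. All three lie side by side in the tray, along it.
- tube_2_mid (a point): The same for the second tube.
- tube_3_mid (a point): The same for the third tube.
- bowl: Square black open bowl of the machine, 170 by 170 mm outside, 71 mm deep, walls 5 mm, with a round bead of 10 mm diameter along the rim. Origin: centre of its underside, 52 mm above the bench; x points away from the control shelf, y left, z up. It stands on springs over a fixed base (190 by 200 mm, 35 mm high) and gives straight down 0.4 mm per newton, to a stop at 12 mm.
- bowl_rim (a point): Middle of the right-hand (-y) rim of the bowl, on the centre line of its bead, 128 mm above the bench when unloaded. The bead is straight for 70 mm either side of it, along this point's x. Axes as bowl.
- bowl_floor (a point): Centre of the bowl's inner floor, 57 mm above the bench. Axes as bowl.
- start_top (a point): Top centre of the start button: flat round steel push button, 26 mm diameter, 66 mm above the bench when up, on the control shelf in front (-x) of the bowl, right-hand (-y) half. 70 mm to its left stands the stop button, a 40 mm mushroom head 75 mm above the bench, not to be used. The bowl's rim is 60 mm behind the start button and 62 mm higher.
- start (a joint): Travel of the start button, pressed straight down: 0 up, 0.006 m fully down; spring-loaded, about 1.5 N at the start and 5 N fully down. It comes back up by itself.
- cup: Empty white plastic cup, 80 mm wide, 92 mm high, a light bystander at the back, between the machine and the old car shell; origin at the centre of its underside.
- cork_block: Cork sanding block, 56 by 100 by 29 mm, a bystander to the right of the tray; origin at the centre of its underside.
- magnet: Flat welding magnet, 79 by 35 by 16 mm, a bystander at the front right; origin at the centre of its underside.
Not all that is in view belongs to the job. What is shaped like the part that bears tube_1_mid but orange is not meant.

How it is judged (in metres and radians):
On the way, in this order (a step that is already met when the one before it is completed fails the run):
1. the tray, still holding all three tubes and tilted less than 30 degrees, hangs with its hook on the right-hand rim of the bowl (x of tray_hook in the frame of bowl_rim between -0.05 and 0.05 m and y of tray_hook in the frame of bowl_rim between -0.009 and 0.009 m and z of tray_hook in the frame of bowl_rim between -0.008 and 0.01 m and contact force between tray and bowl above 0.2 N and x of tube_1_mid in the frame of tray between -0.075 and 0.088 m and y of tube_1_mid in the frame of tray between -0.058 and 0.058 m and z of tube_1_mid in the frame of tray between 0.02 and 0.07 m and x of tube_2_mid in the frame of tray between -0.075 and 0.088 m and y of tube_2_mid in the frame of tray between -0.058 and 0.058 m and z of tube_2_mid in the frame of tray between 0.02 and 0.07 m and x of tube_3_mid in the frame of tray between -0.075 and 0.088 m and y of tube_3_mid in the frame of tray between -0.058 and 0.058 m and z of tube_3_mid in the frame of tray between 0.02 and 0.07 m and angle between tray's own z axis and vertical below 0.52 rad), for 0.1 s.
2. all three tubes are in the bowl while the tray, swung up to a slope of more than 35 degrees, still has its hook on that rim (x of tray_hook in the frame of bowl_rim between -0.05 and 0.05 m and y of tray_hook in the frame of bowl_rim between -0.009 and 0.009 m and z of tray_hook in the frame of bowl_rim between -0.008 and 0.01 m and x of tube_1_mid in the frame of bowl_floor between -0.082 and 0.082 m and y of tube_1_mid in the frame of bowl_floor between -0.082 and 0.082 m and z of tube_1_mid in the frame of bowl_floor between 0 and 0.066 m and x of tube_2_mid in the frame of bowl_floor between -0.082 and 0.082 m and y of tube_2_mid in the frame of bowl_floor between -0.082 and 0.082 m and z of tube_2_mid in the frame of bowl_floor between 0 and 0.066 m and x of tube_3_mid in the frame of bowl_floor between -0.082 and 0.082 m and y of tube_3_mid in the frame of bowl_floor between -0.082 and 0.082 m and z of tube_3_mid in the frame of bowl_floor between 0 and 0.066 m and angle between tray's own z axis and vertical above 0.61 rad), for 0.1 s.
3. all three tubes are in the bowl and the empty tray stands upright on the bench, let go (x of tube_1_mid in the frame of bowl_floor between -0.082 and 0.082 m and y of tube_1_mid in the frame of bowl_floor between -0.082 and 0.082 m and z of tube_1_mid in the frame of bowl_floor between 0 and 0.066 m and x of tube_2_mid in the frame of bowl_floor between -0.082 and 0.082 m and y of tube_2_mid in the frame of bowl_floor between -0.082 and 0.082 m and z of tube_2_mid in the frame of bowl_floor between 0 and 0.066 m and x of tube_3_mid in the frame of bowl_floor between -0.082 and 0.082 m and y of tube_3_mid in the frame of bowl_floor between -0.082 and 0.082 m and z of tube_3_mid in the frame of bowl_floor between 0 and 0.066 m and angle between tray's own z axis and vertical below 0.06 rad and height (world z) of tray between -0.004 and 0.006 m and contact force between the fingers and tray below 0.1 N), for 0.2 s.
4. the start button is pressed fully down (x of tube_1_mid in the frame of bowl_floor between -0.082 and 0.082 m and y of tube_1_mid in the frame of bowl_floor between -0.082 and 0.082 m and z of tube_1_mid in the frame of bowl_floor between 0 and 0.066 m and x of tube_2_mid in the frame of bowl_floor between -0.082 and 0.082 m and y of tube_2_mid in the frame of bowl_floor between -0.082 and 0.082 m and z of tube_2_mid in the frame of bowl_floor between 0 and 0.066 m and x of tube_3_mid in the frame of bowl_floor between -0.082 and 0.082 m and y of tube_3_mid in the frame of bowl_floor between -0.082 and 0.082 m and z of tube_3_mid in the frame of bowl_floor between 0 and 0.066 m and angle between tray's own z axis and vertical below 0.06 rad and height (world z) of tray between -0.004 and 0.006 m and value of joint start above 0.0052 m), for 0.05 s.
At the end, for the whole second after the job is handed in: All three tubes lie in the bowl, centres below its rim; the empty tray stands flat and upright on the bench (underside within 6 mm of it, tilt under 3.4 degrees), at rest; the start button is up again (within 1 mm) (x of tube_1_mid in the frame of bowl_floor between -0.082 and 0.082 m and y of tube_1_mid in the frame of bowl_floor between -0.082 and 0.082 m and z of tube_1_mid in the frame of bowl_floor between 0 and 0.066 m and x of tube_2_mid in the frame of bowl_floor between -0.082 and 0.082 m and y of tube_2_mid in the frame of bowl_floor between -0.082 and 0.082 m and z of tube_2_mid in the frame of bowl_floor between 0 and 0.066 m and x of tube_3_mid in the frame of bowl_floor between -0.082 and 0.082 m and y of tube_3_mid in the frame of bowl_floor between -0.082 and 0.082 m and z of tube_3_mid in the frame of bowl_floor between 0 and 0.066 m and angle between tray's own z axis and vertical below 0.06 rad and height (world z) of tray between -0.004 and 0.006 m and value of joint start below 0.001 m and linear speed of tray below 0.01 m/s); the robot touches nothing.
It fails at once if the bowl is pressed down 10 mm or more on its springs (height (world z) of bowl_rim below 0.118 m).
It fails at once if the start button is pressed before all the tubes are in the bowl and the tray stands on the bench (value of joint start above 0.004 m and not ((x of tube_1_mid in the frame of bowl_floor between -0.082 and 0.082 m and y of tube_1_mid in the frame of bowl_floor between -0.082 and 0.082 m and z of tube_1_mid in the frame of bowl_floor between 0 and 0.066 m and x of tube_2_mid in the frame of bowl_floor between -0.082 and 0.082 m and y of tube_2_mid in the frame of bowl_floor between -0.082 and 0.082 m and z of tube_2_mid in the frame of bowl_floor between 0 and 0.066 m and x of tube_3_mid in the frame of bowl_floor between -0.082 and 0.082 m and y of tube_3_mid in the frame of bowl_floor between -0.082 and 0.082 m and z of tube_3_mid in the frame of bowl_floor between 0 and 0.066 m) and (angle between tray's own z axis and vertical below 0.06 rad and height (world z) of tray between -0.004 and 0.006 m))).
It fails at once if the cup is moved by more than 30 mm (distance of cup from where it was at the start of the episode above 0.03 m).
It fails at once if the sanding block is moved by more than 30 mm (distance of cork_block from where it was at the start of the episode above 0.03 m).
It fails at once if the magnet is moved by more than 30 mm (distance of magnet from where it was at the start of the episode above 0.03 m).
It also fails if it takes over 67 s, if anything falls off the work surface, if the arm or the gripper's body presses on something with over 40 N, if the wrist force passes 120 N, or if a joint passes its speed limit or range.

## Robot

A 6-joint arm with a two-finger parallel gripper is mounted at the origin on a cart in front of the work surface, level with it; the furniture and walls round the work are solid. World frame = base frame: x ahead of the robot, y to its left, z up, the work surface at z = 0. Lengths are in mm, angles in rad, forces in N, time in s.
With the tool pointing down it reaches from about 350 to 975 mm from the base axis. Payload 7.1 kg.
Tool frame: the origin (TCP) lies at the very end of the fingers, on their centre line; the grasp point (between the pads) lies 19 mm behind it (ctrl.pinch_z is the z of the grasp point in the tool frame, in mm); z points along the fingers, y is the direction in which the jaws open and shut (so a half turn about z gives the same grasp; the last joint's range is limited). The gripper opens to 88 mm and grips with 3 to 60 N. Pads are 20 mm wide; open, the fingers measure 115 mm over their backs; the gripper's body (75 mm by 178 mm) begins 61 mm behind the grasp point.
Start: joints at [-1.279, 0.423, 1.63, -0, 1.089, -0.019], TCP at [191.155, -595.033, 222.675] pointing down, gripper open.
Joint ranges: [-3, 3], [-0.9, 2.11], [0.09, 2.58], [-1.31, 4.45], [0.11, 2.69], [-2.54, 2.54]. Speed limits (rad/s): [2.39, 2.39, 3.01, 3.14, 3.14, 3.14].

## Interface

Orientations are given as a rotation vector (axis times angle).
In Python, from workcell import get_obs, optics, ctrl gives the robot as it stands.
- The arm moves only by the shell command python3 -m jog 'ROWS'. ROWS is a JSON object of lists of equal length, an entry for each row: "delta_rot": the turn, a rotation vector about the tool's x, y, z in rad, a list of three; "translation": the shift along the tool's x, y, z in mm, a list of three; "hand": the opening, from -1 (shut) to 1 (fully open). In form: {"delta_rot": [[rx, ry, rz], ...], "translation": [[x, y, z], ...], "hand": [hand, ...]}. A call has 1 to 5 rows; each row is the pose to reach, as a shift and turn from the pose commanded when the call began, along the tool's axes at that moment; what a row does not reach only later rows make up. A row lasts 1/10 s, in which the tool goes at most 50 mm and 8.59 degrees, less where a joint would pass 70% of its speed; a pose out of reach is approached as far as the arm can. A call with a gripper value outside its range is refused whole. The fingers move at their own pace and stop on an object; the grip force is fixed at half the most. Time passes only in rows, so rows that repeat a pose let the fingers close. It gives the time, the measured TCP pose, the force and the opening at its end, in the units of the state.
- get_obs(): the state, without advancing time (a new reading comes with each control period).
- optics.get_image(name): name is "scene" or "side" or "wrist"; returns the picture (420x560x3 uint8, red, green, blue); there is no depth.
- optics.calibration(name): a dict with "intrinsics" (3x3 intrinsics, pixels), "k1" (the pictures are not rectified: a ray, as slopes to the right and down, at radius r is drawn at 1 + k1 r^2 times it, then the intrinsics apply), "cam_to_world" (4x4, takes a point from camera to world coordinates). Camera axes: x right, y up, looking along -z (the intrinsics and any distortion apply to the point x, -y, -z); pixel columns grow to the right and rows downward; lengths in mm; the calibration is good to about 2 mm. A picture is of the moment at which its call begins: read the wrist's pose just before it. calibration takes no time and is no camera call; for the wrist camera it gives the pose at the moment of the call.
- ctrl.close_job(): hands the job in, once; it reports no verdict.
The state is a dict: "t": time; "qpos": joint angles; "qvel": joint speeds; "joint_torque": joint torques, N m; "ee_pos": TCP position; "orientation": TCP orientation; "ft_force": force on the tool from outside, world axes, zero at the start; "moment": the same for the moment, N m; "width": finger opening in mm.
Only numpy, scipy, OpenCV 4.12 (cv2) and the standard library are available. Lean on these libraries where they do the work, as an engineer would, in place of code of your own. Each camera call takes 0.05 s, during which the arm holds its last target. There are 200 camera calls.

## Working session

There is one attempt and no reset: what is moved stays moved. The work goes in short steps, Python scripts to look and compute and a shell command to move; the robot and the scene stay as the last step left them, time stands still between calls to the robot, and variables do not carry over. Pictures are saved under pics/ and viewed, about 8 in all and at most 12, crops included, and the job is handed in when it is done.

```bash
mkdir -p pics
python3 - <<'E'
from workcell import get_obs, optics, ctrl
import cv2,numpy as np
a=optics.get_image("scene");b=optics.get_image("side")
cv2.imwrite("pics/scene0.png",a[...,::-1]);cv2.imwrite("pics/side0.png",b[...,::-1])
for n in("scene","side"):
    c=optics.calibration(n);print(n,c["intrinsics"],c["k1"],np.round(c["cam_to_world"],3))
print(get_obs(),ctrl.pinch_z)
E
```

```text
scene [[528.35145631   0.         284.10821032]
 [  0.         528.35145631 211.03026975]
 [  0.           0.           1.        ]] -0.10525595590517425 [[-7.220000e-01  5.410000e-01 -4.320000e-01 -4.282100e+01]
 [-6.920000e-01 -5.710000e-01  4.420000e-01  6.582230e+02]
 [-7.000000e-03  6.180000e-01  7.860000e-01  1.182128e+03]
 [ 0.000000e+00  0.000000e+00  0.000000e+00  1.000000e+00]]
side [[413.68550971   0.         282.20439446]
 [  0.         413.68550971 218.04841994]
 [  0.           0.           1.        ]] -0.023175956586911507 [[ 9.990000e-01 -1.700000e-02  4.500000e-02  6.082300e+02]
 [ 4.600000e-02  6.120000e-01 -7.900000e-01 -1.035256e+03]
 [-1.400000e-02  7.910000e-01  6.120000e-01  9.234350e+02]
 [ 0.000000e+00  0.000000e+00  0.000000e+00  1.000000e+00]]
{'t': 0.1, 'qpos': array([-1.27901660e+00,  4.23791097e-01,  1.63056334e+00, -2.46408758e-05,
        1.08862437e+00, -1.90212396e-02]), 'qvel': array([-0.00024092, -0.00117451, -0.00037666,  0.00059646, -0.00101248,
       -0.00159598]), 'joint_torque': array([-1.17161915e-03, -5.45613599e+01, -2.74324608e+01,  6.44634990e-02,
        1.88263308e-02, -1.79314492e-05]), 'ee_pos': array([ 191.00382105, -594.58798403,  221.98251933]), 'orientation': array([-3.10237868e+00, -4.86048076e-01,  3.29847097e-04]), 'ft_force': array([ 0.9758277 , -0.88817892, -0.06706477]), 'moment': array([ 0.01507704,  0.01561381, -0.00929566]), 'width': 87.85337793744355} -18.700000000000003
```

View pics/scene0.png

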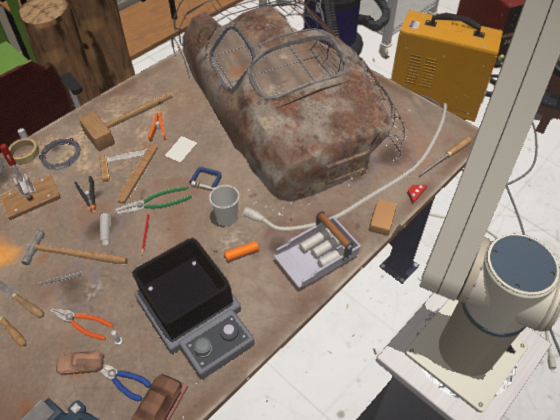

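View pics/side0.png

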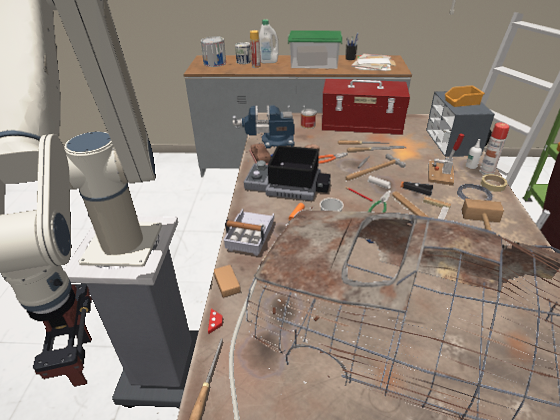

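The scene view shows the tray at about (317,250), with its bar running from (320,217) to (352,250). The bowl is at (185,285), and the shelf with its two buttons is at (217,340). The tube-shaped things are three grey ones in the tray at about (310–330,240–258) and one orange one on the bench at (241,251). The grey ones fit the description and the orange one is the decoy. I'll confirm this with enlarged crops.

Run:
```python
import cv2
a=cv2.imread("pics/scene0.png")[190:385,130:390];cv2.imwrite("pics/sc_crop.png",cv2.resize(a,None,fx=3,fy=3,interpolation=cv2.INTER_CUBIC))
a=cv2.imread("pics/side0.png")[140:260,210:350];cv2.imwrite("pics/si_crop.png",cv2.resize(a,None,fx=5,fy=5,interpolation=cv2.INTER_CUBIC))
```

```text
(no output)
```

View pics/sc_crop.png

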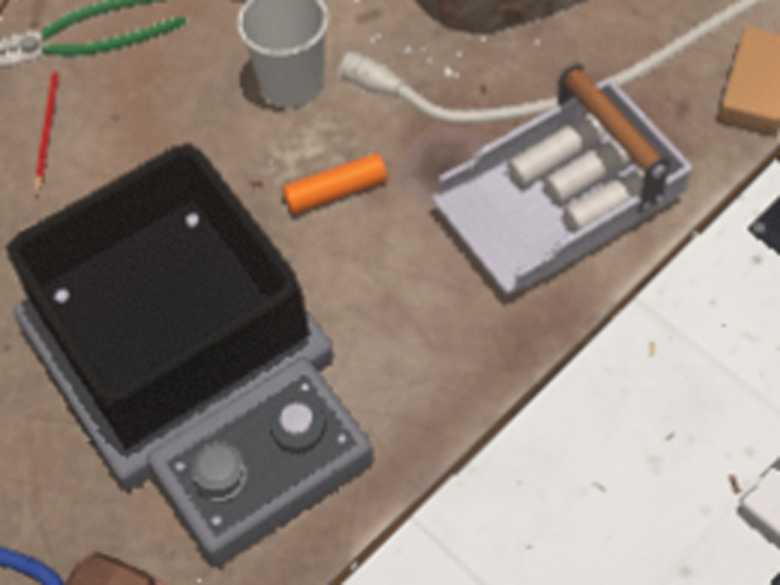

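View pics/si_crop.png

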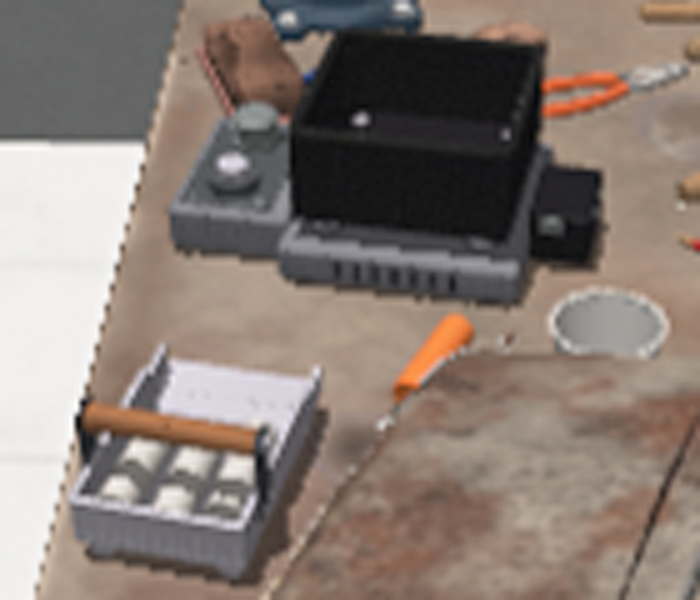

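The crops confirm it: three grey tubes lie in the tray with the lip facing the bowl, and the orange tube on the bench is not part of the job. The flat, light start button is at crop (296,418) in the scene view and (233,163) in the side view. The mushroom stop is at (218,470). Next I'll compute positions.

```bash
cat > h.py <<'E'
import numpy as np,cv2
from workcell import get_obs,optics,ctrl
from scipy.spatial.transform import Rotation as R
def ray(c,uv):
    K=c["intrinsics"];d=np.array([(uv[0]-K[0,2])/K[0,0],(uv[1]-K[1,2])/K[1,1]]);s=d.copy()
    for _ in range(20): s=d/(1+c["k1"]*(s@s))
    M=c["cam_to_world"];v=M[:3,:3]@np.array([s[0],-s[1],-1]);return M[:3,3],v/np.linalg.norm(v)
def plane(c,uv,z):
    o,v=ray(c,uv);return o+v*(z-o[2])/v[2]
def proj(c,p):
    M=c["cam_to_world"];q=M[:3,:3].T@(np.asarray(p,float)-M[:3,3]);s=np.array([q[0],-q[1]])/-q[2]
    s=s*(1+c["k1"]*(s@s));K=c["intrinsics"];return K[0,0]*s[0]+K[0,2],K[1,1]*s[1]+K[1,2]
def tri(c1,u1,c2,u2):
    o1,a=ray(c1,u1);o2,b=ray(c2,u2);t=np.linalg.lstsq(np.c_[a,-b],o2-o1,rcond=None)[0]
    p,q=o1+t[0]*a,o2+t[1]*b;return (p+q)/2,np.linalg.norm(p-q)
E
python3 - <<'E'
from h import *
np.set_printoptions(precision=1,suppress=True)
cs,ci=optics.calibration("scene"),optics.calibration("side")
S=lambda p:((p[0]+.5)/3+129.5,(p[1]+.5)/3+189.5)
I=lambda p:((p[0]+.5)/5+209.5,(p[1]+.5)/5+139.5)
for n,a,b,z in [("bar far(+y?)",(571,73),(262,440),88),("bar other",(657,175),(84,418),88),
 ("bowl A",(185,148),(543,42),131),("bowl B",(303,283),(527,155),131),("bowl C",(120,407),(293,137),131),("bowl D",(12,245),(340,32),131),
 ("start",(296,418),(233,163),66),("stop",(218,465),(257,117),75)]:
    a,b=S(a),I(b);print(n,plane(cs,a,z),plane(ci,b,z),*tri(cs,a,ci,b))
print("lip corners z26",[plane(cs,S(p),26) for p in((435,200),(510,296))])
for nm,c in(("scene",cs),("side",ci)):
    im=cv2.cvtColor(cv2.imread(f"pics/{nm}0.png"),cv2.COLOR_BGR2HSV)
    m=cv2.inRange(im,(5,120,50),(14,230,180))
    x0,y0,x1,y1=(315,205,360,260) if nm=="scene" else (220,215,275,235)
    mm=np.zeros_like(m);mm[y0:y1,x0:x1]=m[y0:y1,x0:x1]
    p=np.argwhere(mm)[:,::-1].astype(float)
    ce=p.mean(0);d=np.linalg.svd(p-ce,full_matrices=False)[2][0];t=(p-ce)@d
    print(nm,len(p),plane(c,ce,88),plane(c,ce+d*t.min(),88),plane(c,ce+d*t.max(),88))
E
```

```text
bar far(+y?) [482.5 -14.7  88. ] [484.5  -8.9  88. ] [483.3 -12.9  90.4] 3.6453399694045836
bar other [359.3  16.7  88. ] [366.4  10.5  88. ] [363.1  14.7  83.7] 4.587573071611938
bowl A [638.3 285.6 131. ] [673.3 448.9 131. ] [639.6 307.2 187.4] 65.18826997589505
bowl B [475.8 304.8 131. ] [657.5 274.9 131. ] [587.2 293.2  80.4] 158.436180653476
bowl C [495.7 468.4 131. ] [483.8 296.7 131. ] [498.3 447.8  59.5] 63.90277931309895
bowl D [665.8 440.3 131. ] [509.8 462.6 131. ] [561.9 438.4 183. ] 120.49960629693973
start [424.  367.9  66. ] [428.9 365.   66. ] [426.9 367.7  63.5] 3.509818693126713
stop [434.1 437.1  75. ] [443.4 421.8  75. ] [440.  435.7  65.9] 3.944783593049527
lip corners z26 [array([505.5, 133.5,  26. ]), array([393.3, 158.7,  26. ])]
scene 259 [426.1  -1.9  88. ] [482.7 -13.9  88. ] [371.7   9.6  88. ]
side 131 [421.3   0.2  88. ] [367.2  11.9  88. ] [478.3 -12.2  88. ]
```

```bash
cat >> h.py <<'E'
def tool(yaw,tilt=0):
    "tool x at yaw (deg) in world, fingers down, then turned tilt deg about tool x (fingers toward bowl = +)"
    c,s=np.cos(np.radians(yaw)),np.sin(np.radians(yaw))
    return R.from_matrix(np.c_[[c,s,0],[s,-c,0],[0,0,-1]])*R.from_rotvec([np.radians(tilt),0,0])
def goal(p,yaw,tilt=0,pinch=False):
    o=get_obs();T=R.from_rotvec(o["orientation"]);G=tool(yaw,tilt);p=np.asarray(p,float)
    if pinch: p=p+G.apply([0,0,-ctrl.pinch_z])
    print("t %.2f trans"%o["t"],np.round(T.inv().apply(p-o["ee_pos"]),1).tolist(),"rot",np.round((T.inv()*G).as_rotvec(),4).tolist())
def show():
    o=get_obs();T=R.from_rotvec(o["orientation"]).as_matrix()
    print("t %.2f"%o["t"],"tcp",o["ee_pos"].round(1),"pinch",(o["ee_pos"]+T[:,2]*ctrl.pinch_z).round(1),"x",T[:,0].round(3),"z",T[:,2].round(3),"F",o["ft_force"].round(1),"M",o["moment"].round(2),"w",round(o["width"],1),"q",o["qpos"].round(2))
E
python3 -c "
from h import *
goal([470,120,400],-8)"
```

```text
t 0.10 trans [484.2, -595.3, -177.2] rot [-0.0014, 0.0003, 0.4504]
```

```bash
python3 -m jog '{"delta_rot":[[0,0,0],[0,0,0.1],[0,0,0.2],[0,0,0.3],[0,0,0.45]],"translation":[[0,0,-50],[30,-20,-90],[60,-60,-130],[100,-100,-160],[130,-140,-177]],"hand":[1,1,1,1,1]}'
python3 -c "
from h import *
show();goal([470,120,400],-8)"
```

```text
t: 0.6
ee_pos: [261.3, -449.8, 387.8]
orientation: [3.132, -0.227, 0.001]
ft_force: [0.7, -0.3, 0.9]
width: 87.6
t 0.60 tcp [ 261.3 -449.8  387.8] pinch [ 261.3 -449.8  406.5] x [ 0.99  -0.144  0.001] z [ 0.001 -0.001 -1.   ] F [ 0.7 -0.3  0.9] M [ 0.   -0.02 -0.07] w 87.6 q [-1.07  0.11  1.67  0.    1.36  0.65]
t 0.60 trans [124.3, -594.0, -12.6] rot [0.001, -0.0009, -0.0052]
```

```bash
python3 -m jog '{"delta_rot":[[0,0,0],[0,0,0],[0,0,0],[0,0,0],[0,0,0]],"translation":[[15,-48,-5],[30,-96,-10],[40,-144,-12],[50,-192,-12],[60,-240,-12]],"hand":[1,1,1,1,1]}'
python3 -m jog '{"delta_rot":[[0,0,0],[0,0,0],[0,0,0],[0,0,0],[0,0,0]],"translation":[[12,-48,0],[24,-96,0],[36,-144,0],[48,-192,0],[60,-240,0]],"hand":[1,1,1,1,1]}'
python3 -m jog '{"delta_rot":[[0,0,0],[0,0,0],[0,0,0],[0,0,0],[0,0,0]],"translation":[[0,-50,0],[0,-90,0],[0,-90,0],[0,-90,0],[0,-90,0]],"hand":[1,1,1,1,1]}'
python3 -c "
from h import *
show();goal([470,120,400],-8)
a=optics.get_image('wrist');c=optics.calibration('wrist');np.savez('w1.npz',**c)
print(c['cam_to_world'].round(2))
cv2.imwrite('pics/w1.png',a[...,::-1])
for p in([566,375,131],[424,-1,88]):print(proj(c,p))"
```

```text
t: 1.1
ee_pos: [353.5, -219.5, 398.4]
orientation: [-3.134, 0.219, -0.0]
ft_force: [0.8, -0.7, 1.0]
width: 87.8
t: 1.6
ee_pos: [446.3, 10.0, 398.4]
orientation: [3.134, -0.218, 0.0]
ft_force: [1.1, -1.6, 0.3]
width: 87.8
t: 2.1
ee_pos: [458.4, 96.1, 398.2]
orientation: [3.133, -0.219, -0.001]
ft_force: [0.1, -0.5, 0.5]
width: 88.0
t 2.10 tcp [458.4  96.1 398.2] pinch [458.4  96.1 416.9] x [ 0.99  -0.139 -0.   ] z [-0.001 -0.    -1.   ] F [ 0.1 -0.5  0.5] M [ 0.04  0.01 -0.  ] w 88.0 q [ 0.18  0.01  1.75 -0.    1.38  1.89]
t 2.10 trans [8.1, -25.2, -1.8] rot [0.0005, 0.0004, -0.0002]
[[-1.4000e-01  9.6000e-01  2.4000e-01  5.2352e+02]
 [-9.9000e-01 -1.4000e-01 -3.0000e-02  8.7610e+01]
 [ 0.0000e+00 -2.4000e-01  9.7000e-01  5.5999e+02]
 [ 0.0000e+00  0.0000e+00  0.0000e+00  1.0000e+00]]
(np.float64(79.47485477579224), np.float64(138.2714350482837))
(np.float64(344.51648615384977), np.float64(192.66200032183073))
```

View pics/w1.png

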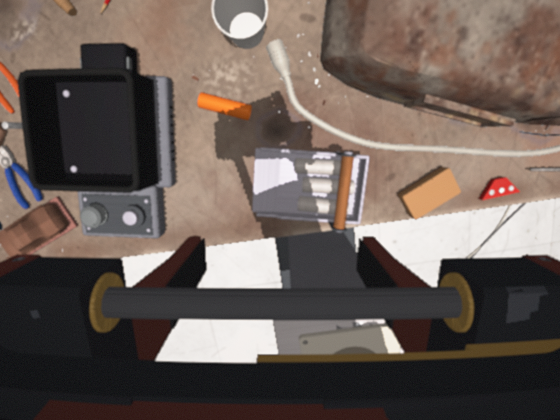

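Wrist view: the bowl is at about (22–157, 70–190), the start button at (130,217), the stop at (93,214), and the bar runs from (347,153) to (340,228). Next I'll enlarge the bowl and tray with the contrast stretched.

Run:
```python
from h import *
a=cv2.imread("pics/w1.png")
b=cv2.resize(a[55:240,10:190],None,fx=3.2,fy=3.2,interpolation=cv2.INTER_CUBIC)
b=(255*(b/255.)**0.45).astype(np.uint8)
cv2.imwrite("pics/w1b.png",b)
c=dict(np.load("w1.npz"));c["k1"]=float(c["k1"])
np.set_printoptions(precision=1,suppress=True)
im=cv2.cvtColor(a,cv2.COLOR_BGR2HSV);m=cv2.inRange(im,(5,110,50),(14,255,180));mm=np.zeros_like(m);mm[150:232,330:356]=m[150:232,330:356]
p=np.argwhere(mm)[:,::-1].astype(float);ce=p.mean(0);d=np.linalg.svd(p-ce,full_matrices=False)[2][0];t=(p-ce)@d
print(len(p),ce,*[plane(c,ce+d*k,88) for k in(0,np.percentile(t,1),np.percentile(t,99))])
for z,q in((66,(130,217)),(75,(93,214))):print(plane(c,q,z))
```

```text
539 [342.2 191.2] [426.9   2.5  88. ] [480.1  -9.3  88. ] [367.   15.6  88. ]
[428.7 366.1  66. ]
[444.8 425.3  75. ]
```

View pics/w1b.png

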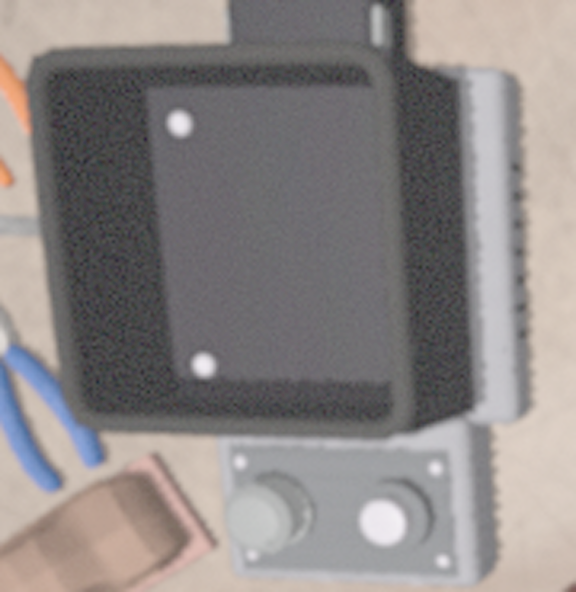

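The stretched crop shows the bead clearly. The right-hand rim's centre line runs from (380,70) to (402,415), the left one from (42,70) to (78,415), and the start button is at (382,522).

Run:
```python
from h import *
np.set_printoptions(precision=1,suppress=True)
c=dict(np.load("w1.npz"));c["k1"]=float(c["k1"])
W=lambda p:((p[0]+.5)/3.2+9.5,(p[1]+.5)/3.2+54.5)
P={k:plane(c,W(v),130) for k,v in dict(rf=(380,62),rn=(403,422),lf=(43,60),ln=(78,422)).items()}
print(P);print("start",plane(c,W((382,522)),66),"stop",plane(c,W((258,518)),75))
ctr=sum(P.values())/4;print("ctr",ctr)
for a,b in(("rf","rn"),("lf","ln")):
    d=P[a]-P[b];print(np.degrees(np.arctan2(d[1],d[0])),np.linalg.norm(d))
for a,b in(("lf","rf"),("ln","rn")):
    d=P[a]-P[b];print(np.degrees(np.arctan2(d[1],d[0]))-90,np.linalg.norm(d))
print("rim mid",(P["rf"]+P["rn"])/2)
```

```text
{'rf': array([638.7, 282.4, 130. ]), 'rn': array([485. , 309.5, 130. ]), 'lf': array([669. , 437.5, 130. ]), 'ln': array([509. , 470.1, 130. ])}
start [427.6 368.2  66. ] stop [441.1 431.6  75. ]
ctr [575.4 374.9 130. ]
-9.97684750565609 156.00678379297287
-11.521456252734856 163.29810186207268
-11.058346327712059 157.95942889029453
-8.476945503835466 162.38866912545186
rim mid [561.9 296.  130. ]
```

```bash
python3 -c "
from h import *
G=tool(-12,25);b=np.array([424.5,1,88]);goal(b-G.apply([0,0,80]),-12,25,True)"
```

```text
t 2.15 trans [-22.1, 124.5, 254.8] rot [0.4365, 0.0152, 0.0677]
```

```bash
python3 -m jog '{"delta_rot":[[0.1,0,0.02],[0.2,0,0.04],[0.3,0.01,0.06],[0.4365,0.0152,0.0677],[0.4365,0.0152,0.0677]],"translation":[[-5,30,35],[-10,60,70],[-15,90,110],[-20,115,145],[-22,124,185]],"hand":[0,0,0,0,0]}'
python3 -c "
from h import *
show();G=tool(-12,25);b=np.array([424.5,1,88]);goal(b-G.apply([0,0,80]),-12,25,True)"
```

```text
t: 2.65
ee_pos: [419.5, -27.1, 213.1]
orientation: [-2.689, 0.291, -0.071]
ft_force: [1.3, -0.0, -0.6]
width: 51.4
t 2.65 tcp [419.5 -27.1 213.1] pinch [417.8 -34.8 230.1] x [ 0.977 -0.215  0.004] z [ 0.095  0.414 -0.905] F [ 1.3 -0.  -0.6] M [-0.2   0.03 -0.  ] w 51.4 q [-0.41  0.18  2.1   0.51  1.02  1.07]
t 2.65 trans [-1.3, 27.2, 64.1] rot [-0.0025, -0.0066, -0.0044]
```

```bash
python3 -m jog '{"delta_rot":[[0,0,0],[0,0,0],[0,0,0],[0,0,0]],"translation":[[-1,15,35],[-1.3,27,64],[-1.3,27,64],[-1.3,27,64]],"hand":[0,0,0,0]}'
python3 -c "
from h import *
show();b=np.array([424.5,1,88]);goal(b,-12,25,True)
a=optics.get_image('wrist');c=optics.calibration('wrist')
cv2.imwrite('pics/w2.png',a[...,::-1])
np.set_printoptions(precision=1,suppress=True)
im=cv2.cvtColor(a,cv2.COLOR_RGB2HSV);m=cv2.inRange(im,(5,110,50),(14,255,180))
n,l,s,ce=cv2.connectedComponentsWithStats(m)
for i in range(1,n):
  if s[i,4]>300: print(s[i],ce[i],plane(c,ce[i],88))
print('predicted',proj(c,b))"
```

```text
t: 3.05
ee_pos: [419.0, -20.7, 144.5]
orientation: [-2.691, 0.283, -0.062]
ft_force: [0.0, 0.1, 0.0]
width: 43.9
t 3.05 tcp [419.  -20.7 144.5] pinch [417.3 -28.4 161.4] x [ 0.978 -0.208 -0.001] z [ 0.088  0.414 -0.906] F [0.  0.1 0. ] M [-0.14  0.07 -0.02] w 43.9 q [-0.39  0.31  2.15  0.58  0.86  0.97]
t 3.05 trans [1.0, 3.7, 79.3] rot [-0.0007, 0.0005, -0.0005]
[ 274  147   26  142 2602] [287.1 208.7] [436.4  -1.4  88. ]
[ 454  169  106  116 6153] [511.2 229.3] [ 408.7 -143.4   88. ]
predicted (np.float64(287.2057182875235), np.float64(224.01590651459787))
```

View pics/w2.png

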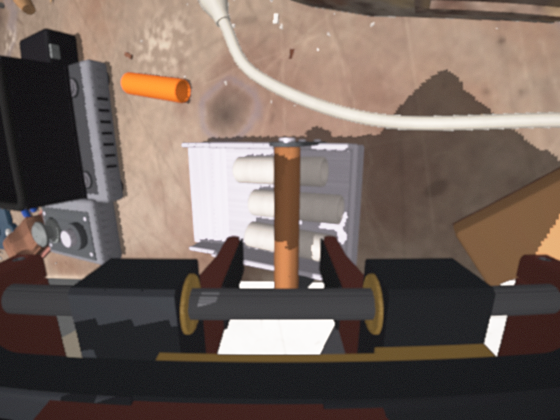

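The bar (column 287) lines up between the fingers exactly as predicted, so I descend and grip.

```bash
python3 -m jog '{"delta_rot":[[0,0,0],[0,0,0],[0,0,0],[0,0,0],[0,0,0]],"translation":[[1,2,25],[1,3.5,50],[1,3.5,68],[1,3.5,79],[1,3.5,79]],"hand":[0,0,0,0,0]}'
python3 -m jog '{"delta_rot":[[0,0,0],[0,0,0],[0,0,0],[0,0,0],[0,0,0]],"translation":[[0,0,0],[0,0,0],[0,0,0],[0,0,0],[0,0,0]],"hand":[0,-1,-1,-1,-1]}'
python3 -m jog '{"delta_rot":[[0,0,0],[0,0,0],[0,0,0],[0,0,0],[0,0,0]],"translation":[[0,0,0],[0,0,0],[0,0,0],[0,0,0],[0,0,0]],"hand":[-1,-1,-1,-1,-1]}'
python3 -c "
from h import *
show();goal([424.5,1,118],-12,25,True)"
```

```text
t: 3.6
ee_pos: [426.8, 9.8, 71.4]
orientation: [-2.692, 0.279, -0.063]
ft_force: [0.7, 0.7, 0.5]
width: 43.9
t: 4.1
ee_pos: [426.5, 9.0, 71.1]
orientation: [-2.693, 0.281, -0.064]
ft_force: [0.2, -3.5, 0.6]
width: 19.3
t: 4.6
ee_pos: [426.6, 9.2, 71.1]
orientation: [-2.692, 0.281, -0.064]
ft_force: [-0.6, -5.5, 3.6]
width: 19.2
t 4.60 tcp [426.6   9.2  71.1] pinch [424.9   1.4  88. ] x [ 0.978 -0.207  0.001] z [ 0.088  0.413 -0.906] F [-0.6 -5.5  3.6] M [-0.54  0.15 -0.01] w 19.2 q [-0.32  0.47  2.18  0.73  0.68  0.84]
t 4.60 trans [-0.3, -12.2, -27.4] rot [-0.0001, -0.0003, 0.0014]
```

```bash
python3 -m jog '{"delta_rot":[[0,0,0],[0,0,0],[0,0,0],[0,0,0],[0,0,0]],"translation":[[0,-1,-2],[0,-2,-5],[0,-4,-9],[0,-6,-13],[0,-8,-18]],"hand":[-1,-1,-1,-1,-1]}'
python3 -m jog '{"delta_rot":[[0,0,0],[0,0,0],[0,0,0],[0,0,0],[0,0,0]],"translation":[[0,-4,-9],[0,-8,-18],[0,-12,-26],[0,-15,-32],[0,-17,-36]],"hand":[-1,-1,-1,-1,-1]}'
python3 -c "
from h import *
show()
a=optics.get_image('side');b=optics.get_image('wrist')
u=cv2.resize(a[170:270,200:310,::-1],None,fx=5,fy=5,interpolation=cv2.INTER_CUBIC)
cv2.imwrite('pics/s3.png',np.hstack([u[:,:400],cv2.resize(b[80:330,160:400,::-1],(400,500))]))"
```

```text
t: 5.1
ee_pos: [425.9, 9.2, 91.0]
orientation: [-2.692, 0.281, -0.062]
ft_force: [0.3, 0.6, -6.2]
width: 19.0
t: 5.6
ee_pos: [426.4, 9.2, 131.3]
orientation: [-2.692, 0.281, -0.064]
ft_force: [0.4, -0.1, -6.7]
width: 19.1
t 5.60 tcp [426.4   9.2 131.3] pinch [424.8   1.5 148.3] x [ 0.978 -0.206  0.001] z [ 0.088  0.413 -0.906] F [ 0.4 -0.1 -6.7] M [-0.76  0.18 -0.06] w 19.1 q [-0.32  0.33  2.16  0.62  0.8   0.99]
```

View pics/s3.png

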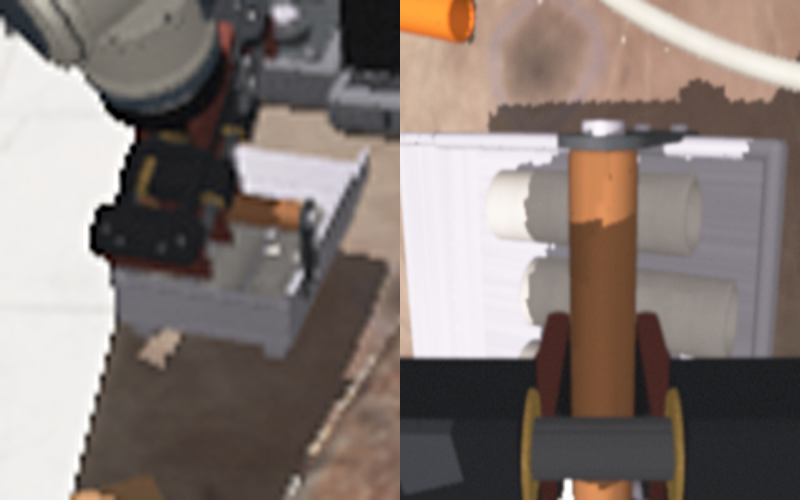

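The tray is off the bench with about 6.7 N on the wrist, and all three tubes are in it. I'll check for droop by projecting the back-wall corner, seen at wrist pixel (391,152), for several tilts.

```bash
cat >> h.py <<'E'
def tray(droop,yaw,bar):
    "tray pose (rotation, origin); droop deg lip-down; yaw = bar direction"
    c,s=np.cos(np.radians(yaw)),np.sin(np.radians(yaw))
    Rt=np.c_[[s,-c,0],[c,s,0],[0,0,1]]@R.from_rotvec([0,-np.radians(-droop),0]).as_matrix()
    return Rt,np.asarray(bar)-Rt@np.array([45,0,88.])
E
python3 -c "
from h import *
c=optics.calibration('wrist')
o=get_obs();T=R.from_rotvec(o['orientation']).as_matrix();bar=o['ee_pos']+T[:,2]*ctrl.pinch_z
for d in(-5,0,5,10):
  Rt,p=tray(d,-12,bar);print(d,[np.round(proj(c,Rt@np.array(q)+p),1).tolist() for q in([87,58,52],[45,58.5,88],[-104,58,26])],'lip z',(Rt@np.array([-104,0,26])+p)[2])
"
```

```text
-5 [[390.0, 153.2], [282.8, 152.4], [172.5, 146.2]] lip z 73.3045558343039
0 [[384.8, 152.7], [282.8, 152.4], [156.6, 146.6]] lip z 86.05483278539319
5 [[379.2, 152.3], [282.8, 152.4], [140.2, 147.1]] lip z 99.27696717310602
10 [[373.2, 151.8], [282.8, 152.4], [123.3, 147.7]] lip z 112.8703305710089
```

```bash
cat >> h.py <<'E'
RIM=np.array([561,294.5,128.]);YB=-10
OUT=np.array([np.sin(np.radians(YB)),-np.cos(np.radians(YB)),0])
def bar_for(phi,out,up):
    "bar position for tray slope phi deg (lip down), hook point out/up from the rim line"
    f=np.radians(phi);return RIM+OUT*(out+128.5*np.cos(f)-72.7*np.sin(f))+np.array([0,0,up+128.5*np.sin(f)+72.7*np.cos(f)])
E
python3 -c "
from h import *
b=bar_for(3,20,45);print(b,bar_for(3,5,45));goal([b[0]*.3+425*.7,40,b[2]],-11,25,True);goal(b,-10,25,True)"
```

```text
[535.90452665 152.17649823 252.32553755] [538.50924931 166.94861452 252.32553755]
t 5.70 trans [24.7, -84.5, -75.6] rot [-0.0002, -0.0081, -0.0139]
t 5.70 trans [77.4, -198.5, -22.3] rot [-0.0002, -0.0154, -0.0297]
```

```bash
python3 -m jog '{"delta_rot":[[0,0,0],[0,0,0],[0,-0.003,-0.005],[0,-0.006,-0.01],[0,-0.008,-0.014]],"translation":[[0,-4,-9],[0,-12,-25],[2,-23,-46],[7,-40,-64],[13,-58,-73]],"hand":[-1,-1,-1,-1,-1]}'
python3 -m jog '{"delta_rot":[[0,0,0],[0,0,0],[0,0,-0.005],[0,0,-0.01],[0,-0.007,-0.015]],"translation":[[8,-19,-3],[16,-38,3],[24,-57,12],[32,-76,20],[40,-93,28]],"hand":[-1,-1,-1,-1,-1]}'
python3 -c "
from h import *
show()
b=bar_for(3,20,45);goal(b,-10,25,True)"
```

```text
t: 6.2
ee_pos: [443.4, 27.6, 222.7]
orientation: [-2.694, 0.261, -0.056]
ft_force: [0.8, 0.1, -6.8]
width: 19.5
t: 6.7
ee_pos: [500.4, 115.4, 235.0]
orientation: [-2.696, 0.237, -0.048]
ft_force: [-0.2, -0.3, -6.7]
width: 19.1
t 6.70 tcp [500.4 115.4 235. ] pinch [499.1 107.6 252. ] x [ 0.985 -0.174 -0.003] z [ 0.071  0.417 -0.906] F [-0.2 -0.3 -6.7] M [-0.79  0.18 -0.06] w 19.1 q [-0.05  0.23  1.96  0.53  0.97  1.38]
t 6.70 trans [28.6, -45.8, 20.9] rot [0.0, 0.0027, -0.0013]
```

```bash
python3 -m jog '{"delta_rot":[[0,0,0],[0,0,0],[0,0,0],[0,0,0],[0,0,0]],"translation":[[9,-15,7],[18,-30,14],[24,-40,18],[28,-46,21],[28,-46,21]],"hand":[-1,-1,-1,-1,-1]}'
python3 -c "
from h import *
show()
a=optics.get_image('scene');b=optics.get_image('wrist');s=optics.get_image('side')
cv2.imwrite('pics/sc4.png',np.hstack([cv2.resize(a[220:370,120:320,::-1],(400,300)),cv2.resize(s[130:235,240:380,::-1],(400,300))]));cv2.imwrite('pics/w4.png',b[...,::-1])
im=np.vstack([cv2.imread('pics/sc4.png'),cv2.resize(b[60:270,0:560,::-1],(800,300))])
cv2.imwrite('pics/m4.png',im)
c=optics.calibration('wrist')
o=get_obs();T=R.from_rotvec(o['orientation']).as_matrix();bar=o['ee_pos']+T[:,2]*ctrl.pinch_z
print('rim ends',[np.round(proj(c,RIM+k*np.array([.985,-.174,0])),1).tolist() for k in(-70,70)])
for d in(0,-3,-6):
  Rt,p=tray(d,-10,bar);print(d,[np.round(proj(c,Rt@np.array(q)+p),1).tolist() for q in([-104,52,26],[-104,-52,26],[87,58,52])])
"
```

```text
t: 7.2
ee_pos: [537.4, 159.8, 235.3]
orientation: [-2.696, 0.236, -0.05]
ft_force: [-0.1, 0.4, -5.3]
width: 19.5
t 7.20 tcp [537.4 159.8 235.3] pinch [536.1 152.  252.2] x [ 0.985 -0.174 -0.002] z [ 0.072  0.417 -0.906] F [-0.1  0.4 -5.3] M [-0.83  0.14  0.04] w 19.5 q [0.04 0.29 1.88 0.53 0.95 1.47]
rim ends [[212.1, 259.2], [204.6, 132.5]]
0 [[156.9, 153.8], [167.8, 264.6], [384.5, 152.3]]
-3 [[166.4, 153.4], [176.4, 262.3], [387.7, 152.6]]
-6 [[175.8, 153.0], [184.8, 260.2], [390.7, 152.9]]
```

View pics/m4.png

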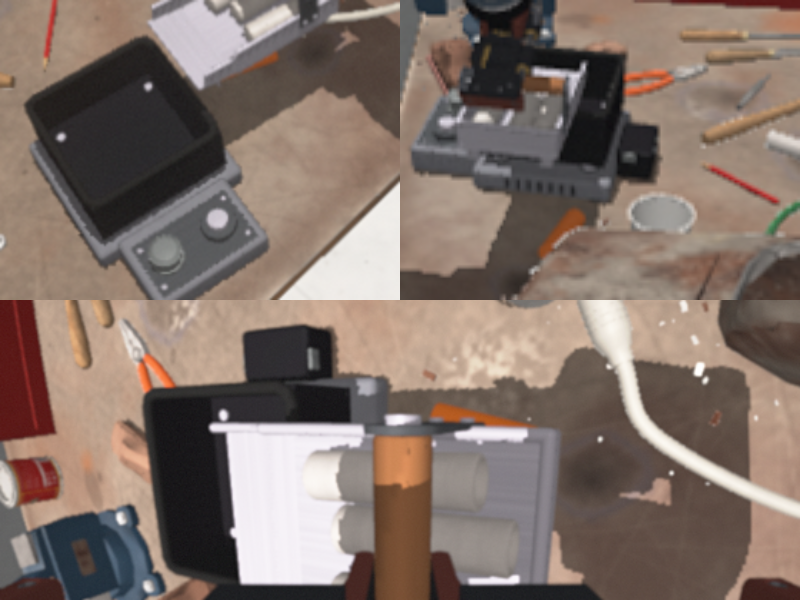

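The composite shows the lip over the bowl, tubes in place, and the lip edge at wrist pixels (160,151)–(170,260), which means about 1° of droop. The rim position agrees with the prediction. I'll bring the hook over the rim, 5 mm outward, and lower it gently.

```bash
python3 -c "
from h import *
goal(bar_for(1,5,45),-10,25,True);goal(bar_for(1,5,16),-10,25,True)"
```

```text
t 7.35 trans [0.3, -10.4, 9.5] rot [0.0, 0.0015, -0.0018]
t 7.35 trans [0.4, 1.9, 35.8] rot [0.0, 0.0015, -0.0018]
```

```bash
python3 -m jog '{"delta_rot":[[0,0,0],[0,0,0],[0,0,0],[0,0,0],[0,0,0]],"translation":[[0,-5,4],[0,-10,9],[0,-8,14],[0,-5,22],[0,-2,28]],"hand":[-1,-1,-1,-1,-1]}'
python3 -m jog '{"delta_rot":[[0,0,0],[0,0,0],[0,0,0],[0,0,0],[0,0,0]],"translation":[[0,2,4],[0,4,8],[0,4,8],[0,4,8],[0,4,8]],"hand":[-1,-1,-1,-1,-1]}'
python3 -c "
from h import *
show();goal(bar_for(1,5,16),-10,25,True);goal(bar_for(1,5,0),-10,25,True)"
```

```text
t: 7.85
ee_pos: [539.3, 172.9, 209.9]
orientation: [-2.696, 0.237, -0.05]
ft_force: [0.0, -0.9, -5.6]
width: 19.1
t: 8.35
ee_pos: [540.0, 172.6, 202.3]
orientation: [-2.695, 0.237, -0.052]
ft_force: [0.1, 0.8, -6.7]
width: 18.9
t 8.35 tcp [540.  172.6 202.3] pinch [538.6 164.8 219.2] x [ 0.985 -0.175 -0.001] z [ 0.073  0.417 -0.906] F [ 0.1  0.8 -6.7] M [-0.78  0.13 -0.02] w 18.9 q [0.06 0.34 1.9  0.56 0.88 1.45]
t 8.35 trans [-0.4, 0.7, 0.0] rot [-0.0006, 0.0001, -0.0012]
t 8.35 trans [-0.4, 7.4, 14.5] rot [-0.0006, 0.0001, -0.0012]
```

```bash
python3 -m jog '{"delta_rot":[[0,0,0],[0,0,0],[0,0,0]],"translation":[[0,1.7,3.6],[0,3.4,7.2],[0,3.4,7.2]],"hand":[-1,-1,-1]}'
python3 -m jog '{"delta_rot":[[0,0,0],[0,0,0],[0,0,0]],"translation":[[0,1.3,2.7],[0,2.6,5.4],[0,2.6,5.4]],"hand":[-1,-1,-1]}'
python3 -m jog '{"delta_rot":[[0,0,0],[0,0,0]],"translation":[[0,0.8,1.8],[0,0.8,1.8]],"hand":[-1,-1]}'
python3 -c "
from h import *
show();goal(bar_for(1,5,0),-10,25,True)"
```

```text
t: 8.65
ee_pos: [539.2, 172.6, 193.3]
orientation: [-2.696, 0.238, -0.05]
ft_force: [-0.7, 0.2, -6.3]
width: 19.6
t: 8.95
ee_pos: [539.3, 172.5, 187.5]
orientation: [-2.696, 0.238, -0.05]
ft_force: [-0.1, 0.7, -6.6]
width: 19.3
t: 9.15
ee_pos: [539.6, 172.6, 185.8]
orientation: [-2.696, 0.237, -0.051]
ft_force: [0.7, 0.4, -6.4]
width: 19.3
t 9.15 tcp [539.6 172.6 185.8] pinch [538.2 164.8 202.8] x [ 0.985 -0.174 -0.001] z [ 0.073  0.417 -0.906] F [ 0.7  0.4 -6.4] M [-0.82  0.2   0.  ] w 19.3 q [0.06 0.36 1.91 0.58 0.85 1.42]
t 9.15 trans [-0.1, 0.4, -0.3] rot [-0.0003, 0.0009, -0.0014]
```

```bash
python3 -m jog '{"delta_rot":[[0,0,0],[0,0,0]],"translation":[[0,0.8,1.8],[0,0.8,1.8]],"hand":[-1,-1]}'
python3 -m jog '{"delta_rot":[[0,0,0],[0,0,0]],"translation":[[0,0.8,1.8],[0,0.8,1.8]],"hand":[-1,-1]}'
python3 -c "
from h import *
show()
b=optics.get_image('wrist');s=optics.get_image('side')
im=np.vstack([cv2.resize(s[130:215,250:365,::-1],(800,591))]);cv2.imwrite('pics/m5.png',im);cv2.imwrite('pics/w5.png',b[...,::-1])
"
```

```text
t: 9.35
ee_pos: [539.7, 172.6, 184.0]
orientation: [-2.696, 0.237, -0.051]
ft_force: [0.0, -0.7, -6.7]
width: 19.3
t: 9.55
ee_pos: [539.9, 172.6, 182.2]
orientation: [-2.695, 0.238, -0.052]
ft_force: [-0.0, -2.1, -3.9]
width: 19.0
t 9.55 tcp [539.9 172.6 182.2] pinch [538.5 164.8 199.2] x [ 0.985 -0.175 -0.001] z [ 0.073  0.417 -0.906] F [-0.  -2.1 -3.9] M [-0.6   0.1   0.07] w 19.0 q [0.06 0.37 1.91 0.58 0.84 1.42]
```

```bash
python3 -m jog '{"delta_rot":[[0,0,0],[0,0,0],[0,0,0]],"translation":[[0,-1.8,0.85],[0,-1.8,0.85],[0,-1.8,0.85]],"hand":[-1,-1,-1]}'
python3 -c "
from h import *
show()"
python3 -m jog '{"delta_rot":[[0,0,0],[0,0,0],[0,0,0]],"translation":[[0,-1.8,0.85],[0,-1.8,0.85],[0,-1.8,0.85]],"hand":[-1,-1,-1]}'
python3 -c "
from h import *
show()"
```

```text
t: 9.95
ee_pos: [540.2, 174.7, 182.3]
orientation: [-2.695, 0.237, -0.052]
ft_force: [-0.4, -1.0, -3.7]
width: 19.1
t 9.95 tcp [540.2 174.7 182.3] pinch [538.8 166.9 199.2] x [ 0.985 -0.175 -0.001] z [ 0.073  0.417 -0.906] F [-0.4 -1.  -3.7] M [-0.54  0.05 -0.04] w 19.1 q [0.07 0.37 1.91 0.58 0.84 1.42]
t: 10.25
ee_pos: [540.6, 176.3, 182.2]
orientation: [-2.696, 0.237, -0.052]
ft_force: [-0.2, -4.7, -1.5]
width: 19.1
t 10.25 tcp [540.6 176.3 182.2] pinch [539.3 168.5 199.2] x [ 0.985 -0.175 -0.   ] z [ 0.073  0.416 -0.906] F [-0.2 -4.7 -1.5] M [-0.94  0.1   0.03] w 19.1 q [0.07 0.37 1.91 0.58 0.84 1.42]
```

View pics/m5.png

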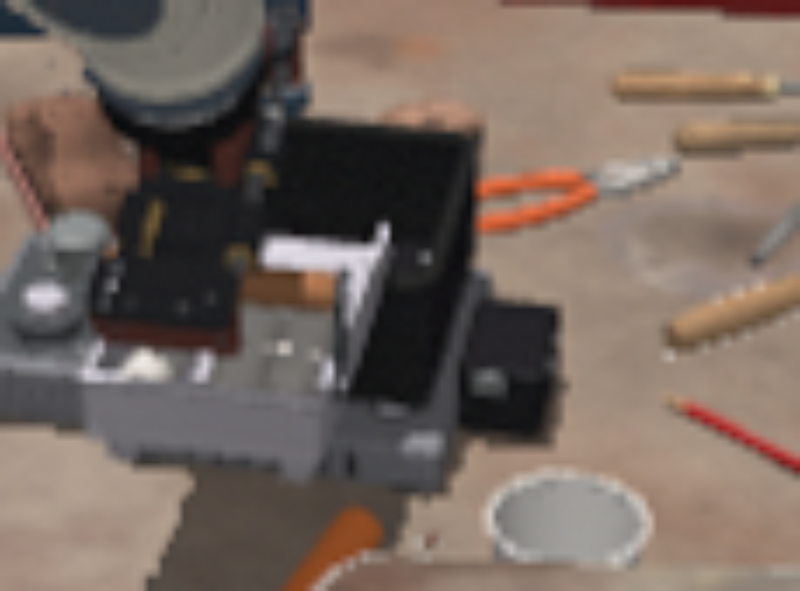

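Hook seated: after moving 3.7 mm in, the strip touches the bead (Fy −4.7 N), and the lip bears about 5 N on the bowl, roughly 2 mm of travel. Next I'll plan the swing about the bead.

```bash
cat >> h.py <<'E'
RIM[2]=125.5
def plan(phis,out=1,up=0,phi0=1,tilt0=25,yaw=YB):
    o=get_obs();T=R.from_rotvec(o["orientation"])
    tr,ro=[],[]
    for f in phis:
        G=tool(yaw,tilt0-(f-phi0));p=bar_for(f,out,up)+G.apply([0,0,-ctrl.pinch_z])
        tr.append(np.round(T.inv().apply(p-o["ee_pos"]),1).tolist());ro.append(np.round((T.inv()*G).as_rotvec(),3).tolist())
    print('rot',ro,'\ntr',tr)
E
python3 -c "
from h import *
plan([1,3,5,8,11])"
```

```text
rot [[-0.0, -0.0, -0.001], [-0.035, -0.0, -0.001], [-0.07, 0.0, -0.001], [-0.122, 0.0, -0.001], [-0.175, 0.0, -0.001]] 
tr [[-0.5, -0.2, -1.3], [-0.5, -3.8, -4.1], [-0.5, -7.6, -6.9], [-0.5, -13.3, -10.7], [-0.5, -19.3, -14.2]]
```

```bash
python3 -m jog '{"delta_rot":[[0,0,0],[-0.035,0,0],[-0.07,0,0],[-0.122,0,0],[-0.175,0,0]],"translation":[[0,-0.2,-1.3],[0,-3.8,-4.1],[0,-7.6,-6.9],[0,-13.3,-10.7],[0,-19.3,-14.2]],"hand":[-1,-1,-1,-1,-1]}'
python3 -m jog '{"delta_rot":[[0,0,0]],"translation":[[0,0,0]],"hand":[-1]}'
python3 -c "
from h import *
show();plan([13,15,17,19,21])"
```

```text
t: 10.75
ee_pos: [542.1, 187.8, 203.3]
orientation: [-2.872, 0.254, -0.03]
ft_force: [-0.8, -2.3, -4.3]
width: 19.4
t: 10.85
ee_pos: [542.8, 189.0, 204.1]
orientation: [-2.87, 0.249, -0.033]
ft_force: [0.1, -5.1, -2.6]
width: 19.4
t 10.85 tcp [542.8 189.  204.1] pinch [541.9 184.2 222.2] x [ 0.985 -0.172  0.   ] z [ 0.045  0.254 -0.966] F [ 0.1 -5.1 -2.6] M [-1.21  0.02 -0.1 ] w 19.4 q [0.18 0.34 1.84 0.32 0.89 1.74]
rot [[-0.034, 0.0, 0.002], [-0.069, 0.0, 0.002], [-0.104, 0.0, 0.002], [-0.139, 0.0, 0.002], [-0.174, -0.0, 0.002]] 
tr [[-0.4, -2.2, -2.4], [-0.4, -5.9, -5.1], [-0.3, -9.7, -7.7], [-0.3, -13.7, -10.2], [-0.3, -17.7, -12.5]]
```

```bash
python3 -m jog '{"delta_rot":[[-0.034,0,0],[-0.069,0,0],[-0.104,0,0],[-0.139,0,0],[-0.174,0,0]],"translation":[[0,-1.2,-2.4],[0,-4.9,-5.1],[0,-8.7,-7.7],[0,-12.7,-10.2],[0,-16.7,-12.5]],"hand":[-1,-1,-1,-1,-1]}'
python3 -m jog '{"delta_rot":[[0,0,0]],"translation":[[0,0,0]],"hand":[-1]}'
python3 -c "
from h import *
show();plan([23,25,27,29,31],out=2);o=get_obs();print(bar_for(21,2,0))"
```

```text
t: 11.35
ee_pos: [544.2, 200.7, 219.3]
orientation: [-3.042, 0.268, -0.008]
ft_force: [-0.8, -0.7, -1.5]
width: 19.3
t: 11.45
ee_pos: [544.7, 201.6, 219.7]
orientation: [-3.041, 0.265, -0.01]
ft_force: [1.3, -1.5, -2.2]
width: 19.6
t 11.45 tcp [544.7 201.6 219.7] pinch [544.5 199.9 238.3] x [ 0.985 -0.173 -0.001] z [ 0.014  0.088 -0.996] F [ 1.3 -1.5 -2.2] M [-0.02 -0.13 -0.01] w 19.6 q [0.29 0.34 1.76 0.1  1.   1.99]
rot [[-0.037, 0.001, 0.0], [-0.072, 0.001, 0.0], [-0.107, 0.001, 0.0], [-0.142, 0.001, 0.0], [-0.177, 0.001, 0.0]] 
tr [[-0.1, -3.8, -3.9], [-0.1, -7.5, -6.7], [-0.1, -11.4, -9.2], [-0.1, -15.3, -11.7], [-0.1, -19.3, -14.0]]
[544.34510202 200.04537989 239.42157852]
```

The last joint is winding up (q6 = 1.99 of 2.54). I'll fit a quick kinematic model from the logged poses and check whether the swing fits before going on.

```bash
cat > k.py <<'E'
from h import *
from scipy.optimize import least_squares
D=[([-1.279,.4238,1.6306,0,1.0886,-.019],[191,-594.6,222]),([-1.07,.11,1.67,0,1.36,.65],[261.3,-449.8,387.8]),([.18,.01,1.75,0,1.38,1.89],[458.4,96.1,398.2]),
([-.39,.31,2.15,.58,.86,.97],[419,-20.7,144.5]),([-.32,.47,2.18,.73,.68,.84],[426.6,9.2,71.1]),([-.05,.23,1.96,.53,.97,1.38],[500.4,115.4,235]),([.04,.29,1.88,.53,.95,1.47],[537.4,159.8,235.3]),
([.07,.37,1.91,.58,.84,1.42],[540.6,176.3,182.2]),([.18,.34,1.84,.32,.89,1.74],[542.8,189,204.1]),([.29,.34,1.76,.1,1.,1.99],[544.7,201.6,219.7])]
def fk(q,P):
    e,off,h,L1,L2,b,d=P
    A=R.from_euler("z",q[0]);s=q[1]+q[2]
    wc=A.apply([e+L1*np.sin(q[1])+L2*np.sin(s+b),off,h+L1*np.cos(q[1])+L2*np.cos(s+b)])
    T=A*R.from_euler("y",s)*R.from_euler("z",q[3])*R.from_euler("y",q[4])*R.from_euler("z",q[5]+np.pi/2)
    return wc+T.apply([0,0,d]),T
P=least_squares(lambda P:np.concatenate([fk(q,P)[0]-p for q,p in D]),[0,12,300,400,400,0,307]).x
def ik(p,G,q0):
    f=lambda q:np.r_[(fk(q,P)[0]-p)/300,(fk(q,P)[1].inv()*G).as_rotvec()]
    s=least_squares(f,q0);return s.x,np.abs(s.fun).max()
if __name__=="__main__":
    np.set_printoptions(precision=2,suppress=True)
    print(P,np.abs([fk(q,P)[0]-p for q,p in D]).max())
    o=get_obs();print((fk(o["qpos"],P)[1].inv()*R.from_rotvec(o["orientation"])).as_rotvec())
    for flip in(0,1):
      for t0 in(25,40):
        q=o["qpos"].copy();q[5]-=np.pi*flip
        for f in(1,21,31,41,46,50,54):
            G=tool(YB,t0-(f-1))*R.from_euler("z",np.pi*flip);p=bar_for(f,1.5,0)+G.apply([0,0,-ctrl.pinch_z])
            q,r=ik(p,G,q);print(flip,t0,f,q,round(r,3))
E
python3 k.py
```

```text
[  2.97  12.6  312.08 557.8  487.51   0.15 307.33] 4.184735865268124
[-0.  0. -0.]
0 25 1 [0.07 0.37 1.91 0.58 0.84 1.42] 0.0
0 25 21 [0.29 0.34 1.76 0.09 1.   1.99] 0.0
0 25 31 [ 0.4   0.38  1.66 -0.08  1.14  2.18] 0.0
0 25 41 [ 0.49  0.45  1.56 -0.21  1.3   2.31] 0.0
0 25 46 [ 0.54  0.49  1.51 -0.27  1.39  2.36] 0.0
0 25 50 [ 0.57  0.52  1.46 -0.31  1.46  2.39] 0.0
0 25 54 [ 0.6   0.56  1.42 -0.34  1.52  2.42] 0.0
0 40 1 [-0.05  0.42  1.96  0.93  0.92  1.04] 0.0
0 40 21 [0.17 0.32 1.84 0.42 0.9  1.66] 0.0
0 40 31 [0.29 0.33 1.75 0.19 0.99 1.93] 0.0
0 40 41 [0.4  0.37 1.66 0.   1.12 2.14] 0.0
0 40 46 [ 0.45  0.4   1.6  -0.08  1.19  2.22] 0.0
0 40 50 [ 0.48  0.43  1.56 -0.13  1.25  2.28] 0.0
0 40 54 [ 0.52  0.46  1.52 -0.18  1.32  2.32] 0.0
1 25 1 [ 0.07  0.37  1.91  0.58  0.84 -1.72] 0.0
1 25 21 [ 0.29  0.34  1.76  0.09  1.   -1.15] 0.0
1 25 31 [ 0.4   0.38  1.66 -0.08  1.14 -0.96] 0.0
1 25 41 [ 0.49  0.45  1.56 -0.21  1.3  -0.83] 0.0
1 25 46 [ 0.54  0.49  1.51 -0.27  1.39 -0.78] 0.0
1 25 50 [ 0.57  0.52  1.46 -0.31  1.46 -0.75] 0.0
1 25 54 [ 0.6   0.56  1.42 -0.34  1.52 -0.72] 0.0
1 40 1 [-0.05  0.42  1.96  0.93  0.92 -2.1 ] 0.0
1 40 21 [ 0.17  0.32  1.84  0.42  0.9  -1.48] 0.0
1 40 31 [ 0.29  0.33  1.75  0.19  0.99 -1.21] 0.0
1 40 41 [ 0.4   0.37  1.66  0.    1.12 -1.  ] 0.0
1 40 46 [ 0.45  0.4   1.6  -0.08  1.19 -0.92] 0.0
1 40 50 [ 0.48  0.43  1.56 -0.13  1.25 -0.86] 0.0
1 40 54 [ 0.52  0.46  1.52 -0.18  1.32 -0.82] 0.0
```

The swing fits: q6 reaches about 2.42 at a 54° slope. Carrying on.

```bash
python3 -m jog '{"delta_rot":[[-0.037,0,0],[-0.072,0,0],[-0.107,0,0],[-0.142,0,0],[-0.177,0,0]],"translation":[[0,-3.8,-3.9],[0,-7.5,-6.7],[0,-11.4,-9.2],[0,-15.3,-11.7],[0,-19.3,-14.0]],"hand":[-1,-1,-1,-1,-1]}'
python3 -m jog '{"delta_rot":[[0,0,0]],"translation":[[0,0,0]],"hand":[-1]}'
python3 -c "
from h import *
show();plan([32.5,34,35.5,37,38.5],out=1.5)"
```

```text
t: 11.95
ee_pos: [547.3, 218.3, 234.7]
orientation: [3.042, -0.267, -0.017]
ft_force: [0.4, -0.1, -2.7]
width: 19.3
t: 12.05
ee_pos: [547.7, 219.1, 234.7]
orientation: [3.043, -0.265, -0.016]
ft_force: [0.1, -0.1, -2.7]
width: 19.5
t 12.05 tcp [547.7 219.1 234.7] pinch [548.  220.7 253.3] x [ 0.985 -0.173 -0.003] z [-0.018 -0.086 -0.996] F [ 0.1 -0.1 -2.7] M [ 0.18 -0.12 -0.03] w 19.5 q [ 0.4   0.38  1.67 -0.08  1.14  2.18]
rot [[-0.026, 0.003, 0.001], [-0.052, 0.003, 0.001], [-0.078, 0.002, 0.001], [-0.105, 0.002, 0.001], [-0.131, 0.002, 0.001]] 
tr [[0.0, -3.4, -2.9], [0.0, -6.2, -5.0], [0.0, -9.0, -7.0], [0.0, -11.9, -8.9], [0.0, -14.8, -10.8]]
```

```bash
python3 -m jog '{"delta_rot":[[-0.026,0.002,0],[-0.052,0.002,0],[-0.078,0.002,0],[-0.105,0.002,0],[-0.131,0.002,0]],"translation":[[0,-3.2,-2.7],[0,-6,-4.8],[0,-8.8,-6.8],[0,-11.7,-8.7],[0,-14.6,-10.6]],"hand":[-1,-1,-1,-1,-1]}'
python3 -m jog '{"delta_rot":[[0,0,0],[0,0,0]],"translation":[[0,0,0],[0,0,0]],"hand":[-1,-1]}'
python3 -c "
from h import *
show();plan([40,41.5,43,44.5,46],out=1.5)"
```

```text
t: 12.55
ee_pos: [550.6, 233.9, 244.5]
orientation: [2.909, -0.255, -0.027]
ft_force: [0.1, 0.2, -3.0]
width: 19.1
t: 12.75
ee_pos: [550.6, 233.8, 244.3]
orientation: [2.911, -0.255, -0.027]
ft_force: [0.3, -0.5, -2.3]
width: 19.4
t 12.75 tcp [550.6 233.8 244.3] pinch [551.3 237.9 262.5] x [ 0.985 -0.174  0.001] z [-0.037 -0.215 -0.976] F [ 0.3 -0.5 -2.3] M [ 0.27 -0.05  0.02] w 19.4 q [ 0.47  0.43  1.59 -0.18  1.26  2.29]
rot [[-0.024, -0.001, -0.0], [-0.05, -0.001, -0.0], [-0.076, -0.001, -0.0], [-0.103, -0.001, -0.0], [-0.129, -0.001, -0.0]] 
tr [[-0.3, -3.4, -2.2], [-0.3, -6.2, -4.3], [-0.3, -9.0, -6.3], [-0.3, -11.9, -8.2], [-0.3, -14.8, -10.1]]
```

```bash
python3 -m jog '{"delta_rot":[[-0.024,0,0],[-0.05,0,0],[-0.076,0,0],[-0.103,0,0],[-0.129,0,0]],"translation":[[0,-3.4,-2.2],[0,-6.2,-4.3],[0,-9,-6.3],[0,-11.9,-8.2],[0,-14.8,-10.1]],"hand":[-1,-1,-1,-1,-1]}'
python3 -m jog '{"delta_rot":[[0,0,0],[0,0,0],[0,0,0]],"translation":[[0,0,0],[0,0,0],[0,0,0]],"hand":[-1,-1,-1]}'
python3 -c "
from h import *
show();plan([47.5,49,50.5,52,53],out=1.5)
a=optics.get_image('scene')
cv2.imwrite('pics/sc6.png',cv2.resize(a[220:370,120:320,::-1],(800,600),interpolation=cv2.INTER_CUBIC))"
```

```text
t: 13.25
ee_pos: [553.6, 250.3, 251.2]
orientation: [2.78, -0.244, -0.042]
ft_force: [0.8, -0.7, -3.2]
width: 19.2
t: 13.55
ee_pos: [553.5, 249.9, 251.1]
orientation: [2.783, -0.245, -0.042]
ft_force: [0.1, -0.9, -2.1]
width: 18.8
t 13.55 tcp [553.5 249.9 251.1] pinch [554.6 256.2 268.6] x [ 0.985 -0.174  0.001] z [-0.059 -0.337 -0.94 ] F [ 0.1 -0.9 -2.1] M [ 0.27 -0.16  0.01] w 18.8 q [ 0.54  0.48  1.51 -0.27  1.39  2.36]
rot [[-0.026, -0.001, -0.001], [-0.053, -0.001, -0.001], [-0.079, -0.001, -0.001], [-0.105, -0.001, -0.001], [-0.122, -0.001, -0.001]] 
tr [[-0.4, -3.2, -2.1], [-0.4, -5.9, -4.2], [-0.4, -8.8, -6.2], [-0.4, -11.7, -8.1], [-0.4, -13.6, -9.4]]
```

View pics/sc6.png

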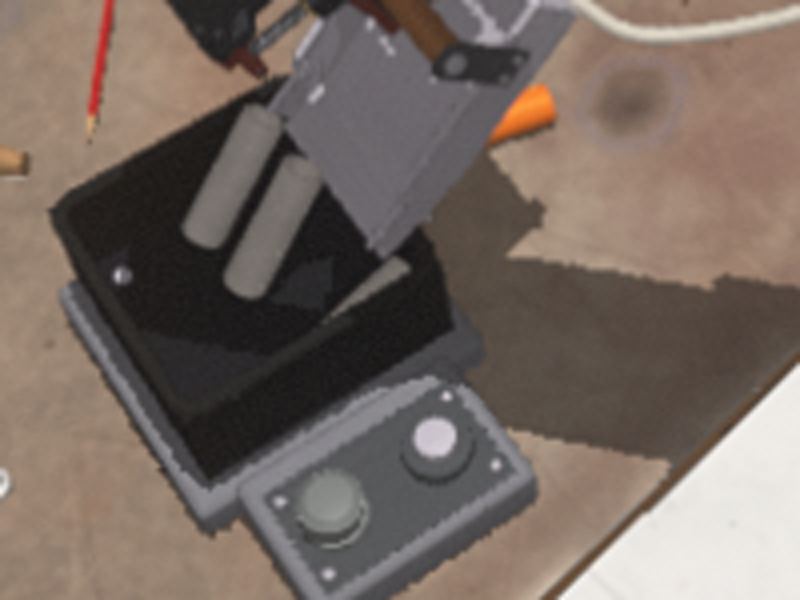

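All three grey tubes are in the bowl: two at (230,175) and (272,228), the third at (370,285). The tray is empty and still hooked. Now I swing back and lift off.

```bash
python3 -c "
from h import *
plan([42,37,32,27,22],out=1.5,up=2)"
```

```text
rot [[0.07, -0.001, -0.001], [0.157, -0.001, -0.001], [0.244, -0.001, -0.001], [0.331, -0.001, -0.001], [0.419, -0.001, -0.001]] 
tr [[-0.3, 7.1, 4.2], [-0.3, 15.2, 12.5], [-0.3, 22.6, 21.5], [-0.3, 29.1, 31.0], [-0.3, 34.8, 41.1]]
```

```bash
python3 -m jog '{"delta_rot":[[0.07,0,0],[0.157,0,0],[0.244,0,0],[0.331,0,0],[0.419,0,0]],"translation":[[0,7.1,4.2],[0,15.2,12.5],[0,22.6,21.5],[0,29.1,31],[0,34.8,41.1]],"hand":[-1,-1,-1,-1,-1]}'
python3 -c "
from h import *
show();plan([20,15,10,5,1],out=2.5,up=3)"
```

```text
t: 14.1
ee_pos: [544.8, 203.2, 224.3]
orientation: [-3.057, 0.269, -0.012]
ft_force: [-0.5, -0.0, -5.3]
width: 19.2
t 14.10 tcp [544.8 203.2 224.3] pinch [544.5 201.9 242.9] x [ 0.985 -0.175  0.001] z [ 0.014  0.072 -0.997] F [-0.5 -0.  -5.3] M [-0.08  0.21  0.02] w 19.2 q [0.3  0.34 1.75 0.08 1.01 2.01]
rot [[0.032, -0.001, -0.001], [0.119, -0.001, -0.001], [0.206, -0.001, -0.001], [0.294, -0.001, -0.001], [0.363, -0.001, -0.001]] 
tr [[0.1, 3.8, 1.8], [0.1, 12.3, 9.8], [0.1, 19.9, 18.4], [0.1, 26.8, 27.7], [0.1, 31.8, 35.6]]
```

```bash
python3 -m jog '{"delta_rot":[[0.032,0,0],[0.119,0,0],[0.206,0,0],[0.294,0,0],[0.363,0,0]],"translation":[[0,3.8,1.8],[0,12.3,9.8],[0,19.9,18.4],[0,26.8,27.7],[0,31.8,35.6]],"hand":[-1,-1,-1,-1,-1]}'
python3 -m jog '{"delta_rot":[[0,0,0],[0,0,0],[0,0,0],[0,0,0],[0,0,0]],"translation":[[0,0,0],[0,-6,-14],[0,-13,-30],[0,-21,-46],[0,-21,-46]],"hand":[-1,-1,-1,-1,-1]}'
python3 -c "
from h import *
show()
b=optics.get_image('wrist');c=optics.calibration('wrist')
cv2.imwrite('pics/w7.png',b[...,::-1])
o=get_obs();T=R.from_rotvec(o['orientation']).as_matrix();bar=o['ee_pos']+T[:,2]*ctrl.pinch_z
for d in(3,0,-3,-6):
  Rt,p=tray(d,-10,bar);print(d,[np.round(proj(c,Rt@np.array(q)+p),1).tolist() for q in([-104,52,26],[-104,-52,26],[89,58,52])])
goal([424.5,1,110],-12,25,True);goal([424.5,1,88],-12,25,True)"
```

```text
t: 14.6
ee_pos: [539.5, 174.0, 186.1]
orientation: [-2.697, 0.238, -0.054]
ft_force: [0.1, -0.3, -5.2]
width: 19.1
t: 15.1
ee_pos: [542.4, 175.9, 241.6]
orientation: [-2.7, 0.233, -0.062]
ft_force: [1.4, 0.1, -4.7]
width: 19.5
t 15.10 tcp [542.4 175.9 241.6] pinch [540.9 168.2 258.5] x [ 0.985 -0.173  0.008] z [ 0.08   0.412 -0.908] F [ 1.4  0.1 -4.7] M [-0.63  0.02 -0.08] w 19.5 q [0.07 0.28 1.87 0.53 0.94 1.51]
3 [[147.0, 154.5], [158.2, 267.6], [385.1, 152.8]]
0 [[156.7, 154.1], [166.9, 265.1], [388.4, 153.1]]
-3 [[166.2, 153.7], [175.4, 262.9], [391.7, 153.4]]
-6 [[175.5, 153.4], [183.8, 260.8], [394.8, 153.7]]
t 15.15 trans [-85.6, 228.8, 55.5] rot [0.0036, 0.0097, 0.0348]
t 15.15 trans [-85.8, 238.0, 75.5] rot [0.0036, 0.0097, 0.0348]
```

View pics/w7.png

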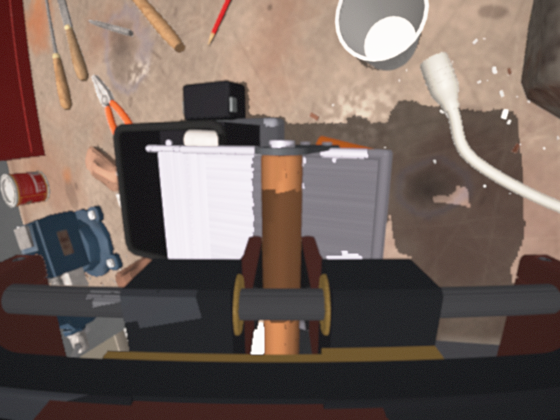

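The tray is empty and nearly level: the lip edge is at (160,153), so about 1° of droop. I carry it back to its old, free place on the bench.

```bash
python3 -m jog '{"delta_rot":[[0,0,0],[0.003,0,0.01],[0.01,0.005,0.02],[0.017,0.01,0.03],[0.02,0.01,0.035]],"translation":[[-7,14,-7],[-21,40,-20],[-38,74,-35],[-55,108,-50],[-72,140,-66]],"hand":[-1,-1,-1,-1,-1]}'
python3 -m jog '{"delta_rot":[[0,0,0],[0,0,0],[0,0,0],[0,0,0],[0,0,0]],"translation":[[-8,22,2],[-13,37,20],[-13,48,45],[-13,59,70],[-13,70,94]],"hand":[-1,-1,-1,-1,-1]}'
python3 -c "
from h import *
show();goal([424.5,1,108],-12,26,True);goal([424.5,1,90],-12,26,True)"
```

```text
t: 15.65
ee_pos: [439.8, 33.9, 237.5]
orientation: [-2.676, 0.285, -0.056]
ft_force: [1.8, -0.8, -6.3]
width: 19.2
t: 16.15
ee_pos: [423.6, 16.1, 122.1]
orientation: [-2.676, 0.285, -0.058]
ft_force: [0.4, 0.6, -4.9]
width: 19.5
t 16.15 tcp [423.6  16.1 122.1] pinch [422.    8.1 138.9] x [ 0.978 -0.21  -0.005] z [ 0.087  0.428 -0.9  ] F [ 0.4  0.6 -4.9] M [-0.64  0.09  0.01] w 19.5 q [-0.31  0.35  2.17  0.66  0.79  0.96]
t 16.15 trans [4.2, 19.2, 25.0] rot [0.0021, 0.0039, -0.004]
t 16.15 trans [4.3, 27.0, 41.2] rot [0.0021, 0.0039, -0.004]
```

```bash
python3 -m jog '{"delta_rot":[[0,0,0],[0,0,0],[0,0,0],[0,0,0],[0,0,0]],"translation":[[2,10,13],[4,19,25],[4,23,33],[4,26,38],[4,26.5,40]],"hand":[-1,-1,-1,-1,-1]}'
python3 -m jog '{"delta_rot":[[0,0,0],[0,0,0]],"translation":[[0,0.5,1],[0,0.5,1]],"hand":[-1,-1]}'
python3 -c "
from h import *
show()"
```

```text
t: 16.65
ee_pos: [426.4, 9.5, 75.3]
orientation: [-2.675, 0.285, -0.058]
ft_force: [0.5, 0.3, -4.8]
width: 19.1
t: 16.85
ee_pos: [427.0, 9.5, 74.9]
orientation: [-2.675, 0.284, -0.059]
ft_force: [-0.3, 0.1, -4.8]
width: 19.5
t 16.85 tcp [427.    9.5  74.9] pinch [425.3   1.5  91.7] x [ 0.978 -0.209 -0.004] z [ 0.088  0.428 -0.899] F [-0.3  0.1 -4.8] M [-0.6   0.15  0.05] w 19.5 q [-0.33  0.47  2.17  0.73  0.7   0.84]
```

```bash
python3 -m jog '{"delta_rot":[[0,0,0],[0,0,0],[0,0,0]],"translation":[[0,0.8,1.8],[0,0.8,1.8],[0,0.8,1.8]],"hand":[-1,-1,-1]}'
python3 -m jog '{"delta_rot":[[0,0,0],[0,0,0],[0,0,0]],"translation":[[0,0.7,1.6],[0,0.7,1.6],[0,0.7,1.6]],"hand":[-1,-1,-1]}'
python3 -c "
from h import *
show()"
```

```text
t: 17.15
ee_pos: [426.8, 9.6, 72.7]
orientation: [-2.675, 0.285, -0.059]
ft_force: [-0.4, 0.3, -4.5]
width: 19.3
t: 17.45
ee_pos: [426.8, 10.0, 71.1]
orientation: [-2.674, 0.285, -0.058]
ft_force: [-0.6, 3.0, 2.5]
width: 19.1
t 17.45 tcp [426.8  10.   71.1] pinch [425.2   1.9  88. ] x [ 0.978 -0.209 -0.005] z [ 0.087  0.429 -0.899] F [-0.6  3.   2.5] M [0.32 0.03 0.05] w 19.1 q [-0.33  0.47  2.17  0.74  0.7   0.83]
```

The tray is on the bench: the wrist force has switched sign. I release it and back off along the fingers.

```bash
python3 -m jog '{"delta_rot":[[0,0,0],[0,0,0],[0,0,0],[0,0,0],[0,0,0]],"translation":[[0,0,0],[0,0,0],[0,0,0],[0,0,0],[0,0,0]],"hand":[0,0,0,0,0]}'
python3 -m jog '{"delta_rot":[[0,0,0],[0,0,0],[0,0,0],[0,0,0],[0,0,0]],"translation":[[0,0,-10],[0,0,-35],[0,0,-75],[0,0,-120],[0,0,-160]],"hand":[0,0,0,0,0]}'
python3 -c "
from h import *
show();goal([428,367,200],-10,0)"
```

```text
t: 17.95
ee_pos: [426.8, 9.5, 70.8]
orientation: [-2.675, 0.285, -0.058]
ft_force: [0.2, 0.7, 0.1]
width: 43.8
t: 18.45
ee_pos: [412.2, -60.1, 216.9]
orientation: [-2.677, 0.286, -0.058]
ft_force: [-0.2, -0.8, -0.2]
width: 43.9
t 18.45 tcp [412.2 -60.1 216.9] pinch [410.6 -68.1 233.7] x [ 0.978 -0.21  -0.005] z [ 0.087  0.427 -0.9  ] F [-0.2 -0.8 -0.2] M [-0.14  0.07 -0.02] w 43.9 q [-0.49  0.19  2.07  0.5   1.07  1.01]
t 18.45 trans [-74.1, -371.2, 199.1] rot [-0.4513, -0.0034, -0.0374]
```

```bash
python3 -m jog '{"delta_rot":[[-0.1,0,0],[-0.2,0,0],[-0.3,0,0],[-0.45,0,0],[-0.45,0,0]],"translation":[[0,-25,8],[-10,-70,30],[-20,-115,55],[-30,-155,80],[-40,-195,102]],"hand":[-1,-1,-1,-1,-1]}'
python3 -c "
from h import *
show();goal([427.5,367,150],0,0)"
```

```text
t: 18.95
ee_pos: [420.5, 132.4, 211.6]
orientation: [3.123, -0.334, -0.001]
ft_force: [0.8, -0.4, 0.1]
width: 7.0
t 18.95 tcp [420.5 132.4 211.6] pinch [420.5 132.4 230.3] x [ 0.977 -0.212 -0.   ] z [-0.001 -0.    -1.   ] F [ 0.8 -0.4  0.1] M [ 0.06  0.05 -0.05] w 7.0 q [ 0.28  0.17  2.03 -0.    0.95  2.06]
t 18.95 trans [-42.8, -230.8, 61.5] rot [0.0005, 0.0005, -0.2133]
```

```bash
python3 -m jog '{"delta_rot":[[0,0,-0.05],[0,0,-0.1],[0,0,-0.15],[0,0,-0.21],[0,0,-0.213]],"translation":[[-9,-46,0],[-18,-92,5],[-27,-138,12],[-36,-184,22],[-42,-222,40]],"hand":[-1,-1,-1,-1,-1]}'
python3 -m jog '{"delta_rot":[[0,0,0],[0,0,0],[0,0,0]],"translation":[[0,-6,10],[0,-8,20],[0,-8,20]],"hand":[-1,-1,-1]}'
python3 -c "
from h import *
show();goal([427.5,367,80],0,0)
w=optics.get_image('wrist');c=optics.calibration('wrist');a=optics.get_image('scene')
print(proj(c,[427.5,367,66]))
cv2.imwrite('pics/w8.png',np.hstack([cv2.resize(w[...,::-1],(400,300)),cv2.resize(a[220:370,120:320,::-1],(400,300))]))
g=cv2.cvtColor(a,cv2.COLOR_RGB2HSV)
cv2.imwrite('pics/w8.png',np.vstack([cv2.imread('pics/w8.png'),cv2.resize(a[180:292,200:400,::-1],(800,300))[:, :]]))
"
```

```text
t: 19.45
ee_pos: [425.4, 360.6, 172.2]
orientation: [-3.137, -0.006, 0.003]
ft_force: [0.3, -0.5, 0.3]
width: 0.6
t: 19.75
ee_pos: [423.9, 364.4, 149.8]
orientation: [-3.14, -0.002, 0.011]
ft_force: [0.2, -0.5, 1.0]
width: 0.3
t 19.75 tcp [423.9 364.4 149.8] pinch [424.  364.3 168.5] x [ 1.     0.001 -0.007] z [-0.007  0.001 -1.   ] F [ 0.2 -0.5  1. ] M [0.   0.01 0.01] w 0.3 q [0.69 0.43 1.83 0.01 0.89 2.25]
t 19.75 trans [4.1, -2.6, 69.8] rot [-0.0012, 0.0067, 0.0014]
(np.float64(279.2950377046782), np.float64(212.45568585828855))
```

I've reached the picture limit, so I'll check numerically: the bright start cap in the wrist view, and the bar's position in the scene view.

```bash
python3 -c "
from h import *
np.set_printoptions(precision=1,suppress=True)
w=optics.get_image('wrist');c=optics.calibration('wrist');a=optics.get_image('scene');cs=optics.calibration('scene')
h=cv2.cvtColor(w,cv2.COLOR_RGB2HSV);print('pred',proj(c,[427.5,367,66]),'hsv there',h[int(proj(c,[427.5,367,66])[1]),279],'stop',proj(c,[441,435,75]))
m=cv2.inRange(h,(0,0,165),(180,45,255));n,l,s,ce=cv2.connectedComponentsWithStats(m)
for i in range(1,n):
  if s[i,4]>150: print(s[i],ce[i],plane(c,ce[i],66))
h=cv2.cvtColor(a,cv2.COLOR_RGB2HSV);m=cv2.inRange(h,(5,120,50),(14,230,180));mm=np.zeros_like(m);mm[205:260,315:360]=m[205:260,315:360]
p=np.argwhere(mm)[:,::-1].astype(float);print('bar now',len(p),plane(cs,p.mean(0),88),'was 426.1 -1.9')"
```

```text
pred (np.float64(279.98873132911694), np.float64(213.18726672923003)) hsv there [137  13 137] stop (np.float64(196.63321186688358), np.float64(199.745709171793))
[ 237    1  125   82 4528] [297.9  41.2] [562.2 353.5  66. ]
[  6  36  31  46 823] [20.5 58.8] [556.6 578.2  66. ]
[508  76  11  38 152] [513.   94.6] [527.5 177.6  66. ]
[ 314   85   45   35 1041] [339.3  99.1] [520.  320.5  66. ]
[ 480  117   80  124 6655] [528.4 184.1] [454.1 150.5  66. ]
[171 133  27  11 166] [181.6 137.2] [490.8 446.7  66. ]
[163 149  95  99 763] [189.2 214.8] [425.9 445.   66. ]
[312 162  17  25 206] [320.9 171.9] [462.7 333.3  66. ]
[501 236  33  12 169] [516.8 240.6] [402.1 151.   66. ]
[  45  271  128   17 1607] [106.5 279.5] [363.3 528.6  66. ]
[450 273  68  14 739] [484.9 279.1] [364.1 175.2  66. ]
[  56  315  113   38 3664] [113.1 333.6] [304.1 532.   66. ]
[276 320  11  35 246] [280.7 339.2] [301.6 366.3  66. ]
bar now 252 [426.7  -0.9  88. ] was 426.1 -1.9
```

```bash
python3 -c "
from h import *
np.set_printoptions(precision=1,suppress=True)
w=optics.get_image('wrist');c=optics.calibration('wrist')
g=cv2.cvtColor(w,cv2.COLOR_RGB2GRAY);print(g[170:256:5,236:326:5])
m=(g>115).astype(np.uint8);n,l,s,ce=cv2.connectedComponentsWithStats(m);k=l[213,280];print(k,s[k],ce[k],plane(c,ce[k],66))"
```

```text
[[ 62  61  61  60  58  58  59  60  59  56  59  64  79  91  95 144 183 182]
 [ 60  59  62  60  62  60  58  60  60  58  59  58  60  59  59 121 116 183]
 [ 58  57  60  60  61  58  59  61  60  63  60  60  59  61  63 144 118 182]
 [ 60  60  59  61  61  59  58  57  59  57  59  60  58  62 149 252 149 166]
 [ 58  60  59  60  57  60  51  57  61  64  58  51  59  57 116 123  95  89]
 [ 60  61  61  62  60  52  62  60  60  61  60  61  53  61  62  59  94  89]
 [ 60  58  57  58  57  59  62  96 124 125  97  60  61  58  62  60  92  86]
 [ 61  59  61  59  58  61  98 133 136 135 135  89  61  55  60  64  93  84]
 [ 58  57  56  57  57  60 131 133 135 137 136 126  60  55  60  77  92  82]
 [ 57  57  60  59  56  60 130 129 130 129 129 129  57  56  63  87  89  92]
 [ 61  57  57  57  58  61 105 145 129 130 131 104  60  58  58  90  86  94]
 [115  58  58  59  59  59  82 176 147 127 102  59  57  57  58  92  85  97]
 [115 113  69  59  60  57  57  87  78  57  60  57  58  58  64  90  81  94]
 [115 115 116  69  60  58  57  53  55  58  59  55  57  60  77  89  83  88]
 [167 156 135 119  70  59  48  49  44  39  46  45  50  90  88  88  87  88]
 [156 153 157 163 167 102  47  47  47  40  47  47  48  59  90  88  86  85]
 [165 157 153 154 157 158  44  45  46  49  47  49  47  79  90  84  82  82]
 [152 159 161 161 159 133  45  47  44  85  41  45  47  65  83  80  85  84]]
14 [265 200  28  30 626] [278.  213.7] [427.2 369.2  66. ]
```

The start cap is at (427,369), as predicted. I press it slowly.

```bash
python3 -m jog '{"delta_rot":[[0,0.006,0],[0,0.006,0],[0,0.006,0],[0,0.006,0],[0,0.006,0]],"translation":[[3.5,-4,20],[3.5,-4,45],[3.5,-4,65],[3.5,-4,77],[3.5,-4,77]],"hand":[-1,-1,-1,-1,-1]}'
python3 -c "
from h import *
show();goal([427.3,368,66],0,0)"
```

```text
t: 20.5
ee_pos: [427.4, 369.4, 73.0]
orientation: [-3.139, -0.002, 0.0]
ft_force: [0.0, -0.8, -1.1]
width: 0.7
t 20.50 tcp [427.4 369.4  73. ] pinch [427.4 369.4  91.7] x [ 1.     0.001 -0.   ] z [-0.     0.002 -1.   ] F [ 0.  -0.8 -1.1] M [0.05 0.09 0.01] w 0.7 q [0.69 0.55 1.85 0.   0.74 2.26]
t 20.50 trans [-0.1, 1.4, 7.0] rot [-0.0022, 0.0002, 0.0014]
```

```bash
for i in 1 ; do python3 -m jog '{"delta_rot":[[0,0,0],[0,0,0],[0,0,0]],"translation":[[0,1,4],[0,1,7],[0,1,9]],"hand":[-1,-1,-1]}'
python3 -m jog '{"delta_rot":[[0,0,0],[0,0,0],[0,0,0]],"translation":[[0,0,2],[0,0,4],[0,0,4]],"hand":[-1,-1,-1]}'; done
```

```text
t: 20.8
ee_pos: [428.5, 369.6, 65.7]
orientation: [-3.137, -0.003, -0.004]
ft_force: [0.3, -0.5, 1.9]
width: 0.5
t: 21.1
ee_pos: [428.4, 369.6, 61.3]
orientation: [-3.137, -0.003, -0.004]
ft_force: [1.2, -1.6, 4.5]
width: 0.7
```

```bash
python3 -m jog '{"delta_rot":[[0,0,0],[0,0,0],[0,0,0]],"translation":[[0,0,1.2],[0,0,2.2],[0,0,2.2]],"hand":[-1,-1,-1]}'
python3 -m jog '{"delta_rot":[[0,0,0],[0,0,0],[0,0,0]],"translation":[[0,0,0.5],[0,0,1],[0,0,1]],"hand":[-1,-1,-1]}'
```

```text
t: 21.4
ee_pos: [428.5, 369.7, 60.5]
orientation: [-3.137, -0.003, -0.004]
ft_force: [-2.3, -4.5, 19.8]
width: 0.6
t: 21.7
ee_pos: [428.6, 369.7, 60.4]
orientation: [-3.137, -0.003, -0.004]
ft_force: [-4.7, -5.3, 27.4]
width: 0.3
```

The button is on its end stop: the force rises steeply at 60.4 mm, 6 mm down. I release it, back off upward, and check.

```bash
python3 -m jog '{"delta_rot":[[0,0,0],[0,0,0],[0,0,0],[0,0,0],[0,0,0]],"translation":[[0,0,-8],[0,0,-25],[0,0,-50],[0,0,-90],[0,0,-120]],"hand":[-1,-1,-1,-1,-1]}'
python3 -m jog '{"delta_rot":[[0,0,0],[0,0,0],[0,0,0],[0,0,0],[0,0,0]],"translation":[[-20,20,-10],[-40,40,-20],[-50,60,-30],[-50,60,-40],[-50,60,-40]],"hand":[-1,-1,-1,-1,-1]}'
python3 -c "
from h import *
np.set_printoptions(precision=1,suppress=True)
show()
c=optics.calibration('side');a0=cv2.imread('pics/side0.png');a=optics.get_image('side')[...,::-1];s0=cv2.imread('pics/scene0.png');s=optics.get_image('scene')[...,::-1];cs=optics.calibration('scene')
for nm,im,cc,(x0,y0,x1,y1) in(('side',a,c,(220,215,275,235)),('side0',a0,c,(220,215,275,235)),('scene',s,cs,(315,205,360,260)),('scene0',s0,cs,(315,205,360,260))):
  m=cv2.inRange(cv2.cvtColor(im,cv2.COLOR_BGR2HSV),(5,120,50),(14,230,180));mm=np.zeros_like(m);mm[y0:y1,x0:x1]=m[y0:y1,x0:x1]
  p=np.argwhere(mm)[:,::-1].astype(float);ce=p.mean(0);d=np.linalg.svd(p-ce,full_matrices=False)[2][0];print(nm,len(p),ce,plane(cc,ce,88),d)
# tubes: bright pixels inside bowl floor region, scene, new vs before
g=cv2.cvtColor(s,cv2.COLOR_BGR2GRAY);g0=cv2.cvtColor(s0,cv2.COLOR_BGR2GRAY)
poly=np.array([proj(cs,[575+.985*u+.174*v,375-.174*u+.985*v,90]) for u,v in((-75,-75),(75,-75),(75,75),(-75,75))]).astype(np.int32)
k=np.zeros_like(g);cv2.fillPoly(k,[poly],1)
for G in(g0,g):
  m=((G>75)&(k>0)).astype(np.uint8);n,l,st,ce=cv2.connectedComponentsWithStats(m);print([(st[i].tolist(),ce[i].round()) for i in range(1,n) if st[i,4]>5])
# bystanders: change in their areas
df=cv2.absdiff(s,s0).max(2)
for nm,p in(('cup',(225,203)),('cork',(383,216)),('magnet',(418,192)),('start',(228,331))):
  print(nm,(df[p[1]-15:p[1]+15,p[0]-15:p[0]+15]>40).mean().round(3))
"
```

```text
t: 22.2
ee_pos: [427.5, 369.0, 179.2]
orientation: [-3.138, -0.003, -0.002]
ft_force: [0.7, -0.6, -0.9]
width: 0.1
t: 22.7
ee_pos: [378.7, 309.5, 218.9]
orientation: [-3.136, -0.002, -0.006]
ft_force: [0.2, 1.2, 0.3]
width: 0.5
t 22.70 tcp [378.7 309.5 218.9] pinch [378.7 309.4 237.6] x [1. 0. 0.] z [ 0.  0. -1.] F [0.2 1.2 0.3] M [ 0.   0.1 -0. ] w 0.5 q [0.7 0.2 1.9 0.  1.  2.2]
side 130 [242.9 225.2] [421.5   1.4  88. ] [1.  0.1]
side0 131 [242.7 225.5] [421.3   0.2  88. ] [1.  0.2]
scene 195 [335.8 232.3] [414.2   1.9  88. ] [0.7 0.7]
scene0 259 [333.2 228.8] [426.1  -1.9  88. ] [0.7 0.7]
[([192, 261, 4, 5, 17], array([194., 263.])), ([148, 286, 5, 5, 21], array([150., 288.]))]
[([165, 253, 36, 26, 406], array([182., 265.])), ([177, 278, 40, 22, 463], array([196., 289.])), ([148, 286, 5, 5, 19], array([150., 288.]))]
cup 0.312
cork 0.008
magnet 0.01
start 0.489
```

```bash
python3 -m jog '{"delta_rot":[[0,0,0],[0,0,0],[0,0,0],[0,0,0],[0,0,0]],"translation":[[0,40,-20],[0,85,-40],[0,130,-60],[0,175,-80],[0,220,-100]],"hand":[-1,-1,-1,-1,-1]}'
python3 -m jog '{"delta_rot":[[0,0,0],[0,0,0],[0,0,0],[0,0,0],[0,0,0]],"translation":[[-10,50,-10],[-20,100,-20],[-20,150,-20],[-20,200,-20],[-20,250,-20]],"hand":[-1,-1,-1,-1,-1]}'
python3 -c "
from h import *
np.set_printoptions(precision=1,suppress=True)
show()
a0=cv2.imread('pics/side0.png');a=optics.get_image('side')[...,::-1];s0=cv2.imread('pics/scene0.png');s=optics.get_image('scene')[...,::-1];cs=optics.calibration('scene')
def cups(im,b):
  x0,y0,x1,y1=b;h=cv2.cvtColor(im[y0:y1,x0:x1],cv2.COLOR_BGR2HSV);m=cv2.inRange(h,(0,0,90),(180,40,255));n,l,st,ce=cv2.connectedComponentsWithStats(m);i=1+st[1:,4].argmax();return st[i],ce[i]+[x0,y0]
print('cup scene',cups(s0,(200,180,245,230)),cups(s,(200,180,245,230)))
print('cup side',cups(a0,(315,193,350,215)),cups(a,(315,193,350,215)))
for nm,im in(('s0',s0),('s',s)):
  m=cv2.inRange(cv2.cvtColor(im,cv2.COLOR_BGR2HSV),(5,120,50),(14,230,180));p=np.argwhere(m[205:260,315:360])[:,::-1]+[315,205.];print(nm,'bar',len(p),p.mean(0))
g=cv2.cvtColor(s,cv2.COLOR_BGR2GRAY)
poly=np.array([proj(cs,[575+.985*u+.174*v,375-.174*u+.985*v,90]) for u,v in((-75,-75),(75,-75),(75,75),(-75,75))]).astype(np.int32)
k=np.zeros_like(g);cv2.fillPoly(k,[poly],1)
for th in(75,110,140):
  m=((g>th)&(k>0)).astype(np.uint8);n,l,st,ce=cv2.connectedComponentsWithStats(m);print(th,[(st[i].tolist(),ce[i].round(),plane(cs,ce[i],80)) for i in range(1,n) if st[i,4]>30])
gs=cv2.cvtColor(s,cv2.COLOR_BGR2GRAY)[320:345:2,212:244:2];print(gs);print(cv2.cvtColor(s0,cv2.COLOR_BGR2GRAY)[320:345:2,212:244:2])
print(g[248:306:3,158:222:3])
"
```

```text
t: 23.3
ee_pos: [378.3, 87.2, 317.1]
orientation: [-3.138, -0.005, -0.002]
ft_force: [0.6, -0.8, 0.3]
width: 0.5
t: 23.8
ee_pos: [358.9, -160.2, 335.8]
orientation: [-3.138, -0.003, -0.004]
ft_force: [0.8, -0.0, -0.3]
width: -0.0
t 23.80 tcp [ 358.9 -160.2  335.8] pinch [ 358.8 -160.2  354.5] x [1. 0. 0.] z [ 0.  0. -1.] F [ 0.8 -0.  -0.3] M [ 0.1 -0.   0. ] w -0.0 q [-0.5 -0.1  2.   0.   1.2  1.1]
cup scene (array([  0,   4,  39,  42, 995], dtype=int32), array([224. , 202.9])) (array([  0,   4,  39,  42, 996], dtype=int32), array([224. , 202.9]))
cup side (array([  4,   5,  25,  14, 277], dtype=int32), array([331.2, 204.5])) (array([  5,   5,  24,  14, 276], dtype=int32), array([331.2, 204.5]))
s0 bar 259 [333.2 228.8]
s bar 250 [332.7 228.8]
75 [([165, 253, 36, 26, 416], array([182., 265.]), array([626.1, 334.3,  80. ])), ([177, 277, 45, 23, 542], array([199., 289.]), array([546.2, 349.4,  80. ]))]
110 [([165, 253, 36, 25, 366], array([182., 265.]), array([626.5, 334.4,  80. ])), ([177, 278, 45, 22, 476], array([199., 289.]), array([546.8, 349.2,  80. ]))]
140 [([165, 253, 35, 24, 
[... 3037 characters left out ...]
0  71 167 203 218 228 231 218
  202  83 159  34]
 [ 42  43  42  38  45  42  45  40  66 156 194 211 225 230 226 206 189 170
  136 182 216 185]
 [ 41  42  42  41  46  43  66 190 204 216 231 224 211 189 174 149 117  59
  186 215  85  46]
 [ 42  40  43  42  42  42  44 226 227 211 195 175 159 124  73  37  48 198
  151  49  44  35]
 [ 41  40  43  44  46  43  42 172 185 159 137 101  37  40  45  52 185  69
   45  37  32  32]
 [ 42  46  39  41  42  44  40  61 109  47  38  40  43  43  60  84  46  40
   30  34  32  33]
 [ 44  42  44  44  42  39  43  41  42  43  41  43  40  42  46  41  31  34
   31  34  31  35]
 [ 41  43  40  42  41  43  42  42  43  42  40  41  44  47  33  29  31  30
   36  33  32  34]]
```

```bash
python3 -c "
from workcell import ctrl
print(ctrl.close_job())"
```

```text
the job is handed in; nothing more can be done
None
```

The job is handed in at about 24 s of the 67 s allowed; no verdict was given.

**What I did:**
- **Carry and hook:** I gripped the bar and carried the tray nearly level, with about 1° of droop. I hooked it on the bowl's right-hand rim with about 5 N on the sprung bowl, roughly 2 mm of travel.
- **Pour:** I swung the tray about the bead to a 46° slope, where a picture showed the tray empty and all three grey tubes in the bowl.
- **Return:** I swung back, lifted off, stood the tray at its old place on the bench and let go.
- **Start button:** I pressed the flat start button about 6 mm to its end stop, peaking at 27 N, then released it and moved clear.

**Last checks:**
- **Tubes:** In the final scene image I found two tubes clearly in the bowl. The third is partly hidden by the bowl's near wall, and its outline merged with its neighbour.
- **Tray:** The bar is within 1 pixel of where it started.
- **Surroundings:** The start cap looks the same as before the press, so it is up again. The cup, cork block and magnet have not moved.
- **Failed or disagreeing:** One earlier comparison flagged a change at the cup and start button; this was the arm in the way, and it cleared when I moved back. I had used all 12 picture views before the press, so the last checks were numerical only. I did not measure the tray's final tilt or the tubes' exact heights.

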